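Switch off the bench and pack the coil kit in its tight tray

TASK

First throw the grey isolator's knife switch over to its green OFF side, then nest the coil kit in its tight plywood tray, in the only order that fits: the blue angle flat on the floor with its upright at one end, the coil flat on the blue foot close beside that upright, then the orange hook piece with its arm flat on the coil and its leg down in the gap at the other end. The cradle lets the coil out only by its black ends but the tray needs it held by its long sides, so it will need putting down, for instance on the clear black mat, and taking again. Lower every part gently into the tray, never dropping it in, and leave the weight, jar, tape and screwdriver where they are.

Things in the scene. Friction and masses are not known exactly. Their poses are not given: they have to be found in the camera images.
- switch (a joint): Knife-switch lever of the isolator, rad: 1.0 = ON (leaning to the isolator's +x, red patch), 0 = OFF (leaning to its -x, green patch). It is over-centre: upright at 0.5, and past that it falls by itself to the stop on that side. Needs under 1 N at the handle.
- switch_handle (a point): Centre of the lever's black cross-bar handle: a bar 60 mm long along the isolator's y, 16 mm thick, 70 mm from the pivot. At the stops it is 34 mm to +x (ON) or -x (OFF) of the pivot and 119 mm above the bench, 128 mm when upright.
- isolator_pivot (a point): Pivot of the lever, 58 mm above the bench, over the middle of the fixed grey isolator box (130 mm along its x, 85 along y, 48 high; two small steel cheeks beside the pivot reach 70 mm). Axes are the isolator's: +x to the red ON patch, -x to the green OFF patch, y along the pivot, z up. May be on the left or the right of the bench.
- tray_floor (a point): Centre of the inner floor of the fixed plywood tray, 6 mm above the bench. Inside 98 mm along its x, 45 mm along y; walls 6 mm thick, rim 29 mm above this floor. z up. The kit may be packed with the blue upright at either end (x).
- angle_centre (a point): Blue L-shaped angle, loose, about 0.27 kg, 91 mm along its x, 40 along y, 92 high; standing on its foot. This point is the middle of that outline (46 mm above its underside). Foot plate 14 mm thick over the full length; upright 16 mm thick at its -x end (middle of the upright 37.5 mm to -x of this point). Stands on the bench.
- coil_centre (a point): Coil, a solid block, loose, about 0.35 kg (varies), 56 mm along its x (black ends), 38 along y (the long sides, copper with a yellow band), 50 high; this point is its middle. Starts upright in the cradle, its underside 8 mm above the bench.
- hookpiece_centre (a point): Middle of the arm of the orange hook piece, loose, about 0.19 kg: arm 74 mm along its x, 40 along y, 14 thick, level on top; a leg 16 mm thick and 40 wide hangs 48 mm below the arm's underside at its +x end (middle of the leg 29 mm to +x of this point). Centre of mass 12 mm to +x of this point. Starts with its arm lying on a narrow wooden post (28 mm wide along y, top 70 mm above the bench), leg hanging free on the +x side, to be lifted straight up.
- cradle: Fixed wooden cradle of the coil: base 62 x 74 x 8 mm, origin in the middle of its underside; two cheeks 14 mm thick, 44 mm long in x, up to 60 mm above the bench, close (3 mm) beside the coil's long sides (y); open at the coil's black ends (x) and on top.
- stand: Fixed wooden stand of the orange hook piece: base 100 x 64 x 8 mm, origin in the middle of its underside, post 50 x 28 mm up to 70 mm.
- mat_top (a point): Middle of the top of a fixed black rubber mat, 120 mm along its x, 110 along y, 3 mm thick: a clear place to put a part down. May be on the left or the right of the bench.
- angle: The blue angle again: origin in the middle of its underside, axes as angle_centre.
- coil: The coil again: origin in the middle of its underside, axes as coil_centre.
- hookpiece: The orange hook piece again: origin 55 mm below hookpiece_centre, same axes.
- weight: Brass weight, 32 mm wide, 48 high, origin under it; leave alone.
- jar: Small amber jar, 40 mm wide, 60 high, origin under it; leave alone.
- tape: Yellow tape roll, 84 mm wide, 24 high, origin under it; leave alone.
- driver: Red screwdriver lying on the bench; leave alone.
Mind the look-alikes: they are no part of the job. Several things have the shape of the hookpiece; the one meant has the colours described above.

How it is judged (in metres and radians):
On the way, in this order (a step that is already met when the one before it is completed fails the run):
1. the knife switch is thrown to OFF (value of joint switch below 0.1 rad), for 0.2 s.
2. the blue angle stands flat on the tray floor (z of angle_centre in the frame of tray_floor between 0.043 and 0.0495 m and horizontal distance between angle_centre and tray_floor below 0.008 m and angle between angle_centre's own z axis and vertical below 0.07 rad and angle between the x axis of angle_centre and the x axis of tray_floor, either way round below 0.15 rad), for 0.2 s.
3. the coil rests flat on the blue foot inside the tray (all of step 2 and z of coil_centre in the frame of tray_floor between 0.035 and 0.0425 m and horizontal distance between coil_centre and tray_floor below 0.012 m and angle between coil_centre's own z axis and vertical below 0.07 rad), for 0.2 s.
4. the orange hook piece is down over the coil, leg in the gap (all of step 3 and z of hookpiece_centre in the frame of tray_floor between 0.067 and 0.0745 m and horizontal distance between hookpiece_centre and tray_floor below 0.02 m and angle between hookpiece_centre's own z axis and vertical below 0.07 rad), for 0.2 s.
At the end, for the whole second after the job is handed in: Switch below 0.1 rad; all three parts at rest, within 4 deg of level, centres above the tray floor and off its middle: angle 43-49.5 mm, 8 mm (along the tray within 8.6 deg); coil 35-42.5 mm, 12 mm; hook piece arm 67-74.5 mm, 20 mm (all of step 4 and value of joint switch below 0.1 rad and linear speed of each of angle, coil, hookpiece below 0.02 m/s); the robot touches nothing.
It fails at once if the blue angle is dropped into the tray (let go and falling faster than 0.4 m/s, about 8 mm of free fall) (horizontal distance between angle_centre and tray_floor below 0.06 m and contact force between the fingers and angle below 0.2 N and linear speed of angle above 0.4 m/s).
It fails at once if the coil is dropped into the tray (let go and falling faster than 0.4 m/s, about 8 mm of free fall) (horizontal distance between coil_centre and tray_floor below 0.06 m and contact force between the fingers and coil below 0.2 N and linear speed of coil above 0.4 m/s).
It fails at once if the orange hook piece is dropped into the tray (let go and falling faster than 0.4 m/s, about 8 mm of free fall) (horizontal distance between hookpiece_centre and tray_floor below 0.06 m and contact force between the fingers and hookpiece below 0.2 N and linear speed of hookpiece above 0.4 m/s).
It fails at once if the weight, jar, tape or screwdriver is moved more than 30 mm (distance of any of weight, jar, tape, driver from where it was at the start of the episode above 0.03 m).
It also fails if it takes over 72 s, if anything falls off the work surface, if the arm or the gripper's body presses on something with over 40 N, if the wrist force passes 120 N, or if a joint passes its speed limit or range.

ROBOT

A 6-joint arm with a two-finger parallel gripper is mounted at the origin on the work surface. World frame = base frame: x ahead of the robot, y to its left, z up, the work surface at z = 0. Lengths are in mm, angles in rad, forces in N, time in s.
With the tool pointing down it reaches from about 375 to 750 mm from the base axis. Payload 9 kg.
Tool frame: the origin (TCP) lies between the finger pads; the fingertips stand 17 mm ahead of it and the grasp point (between the pads) lies 2 mm behind it; x points along the fingers, y is the direction in which the jaws open and shut, and the axes are right-handed (so a half turn about x gives the same grasp; the last joint's range is limited). The gripper opens to 85 mm and grips with 20 to 120 N. Pads are 22 mm wide; open, the fingers measure 114 mm over their backs; the gripper's body (76 mm by 85 mm) begins 54 mm behind the grasp point. The pads swing forward as they close: fully open they stand 13 mm farther back than shut.
Start: joints at [0.962, 0.104, 0.097, 1.564, 0, 1.353], TCP at [228.563, 554.792, 248.331] pointing down, gripper open.
Joint ranges: [-2.99, 2.99], [-0.84, 1.86], [-1.1, 1.16], [-1.84, 2.11], [-1.51, 1.56], [-3.14, 3.14]. Speed limits (rad/s): [2.22, 2.22, 2.57, 3.14, 3.14, 3.14].

INTERFACE

Orientations are given as [roll, pitch, yaw] about the fixed x, y, z axes, in that order (R = Rz(yaw) Ry(pitch) Rx(roll)).
In Python, from cell import status, viewer, bot gives the robot as it stands.
- The arm moves only by the tool jog_arm, never from a script. Its argument "plan" is a list that holds one entry, the list of rows, each a list of 5 numbers: the shift along the tool's x, y, z in mm, then the turn about the tool's x in rad, then the gripper command: -1 is fully open, 1 is shut, values between are in proportion. A call has 1 to 8 rows; each row is the pose to reach, as a shift and turn from the pose commanded when the call began, along the tool's axes at that moment; what a row does not reach only later rows make up. A row lasts 1/12 s, in which the tool goes at most 41.7 mm and 7.16 degrees, less where a joint would pass 70% of its speed; a pose out of reach is approached as far as the arm can. A call with a gripper value outside its range is refused whole. The fingers move at their own pace and stop on an object; "newtons" is the grip in N (left out, the last holds). Time passes only in rows, so rows that repeat a pose let the fingers close. It gives the time, the measured TCP pose, the force and the opening at its end, in the units of the state.
- status.state(): the state, without advancing time (a new reading comes with each control period).
- viewer.get_image(name): name is "scene" or "side" or "wrist"; returns the picture (480x640x3 uint8, blue, green, red); there is no depth.
- viewer.calibration(name): a dict with "mtx" (3x3 intrinsics, pixels), "origin" and "rotation" of the camera in the world. Camera axes: x right, y up, looking along -z (the intrinsics and any distortion apply to the point x, -y, -z); pixel columns grow to the right and rows downward; lengths in mm; the calibration is good to about 2 mm. A picture is of the moment at which its call begins: read the wrist's pose just before it. calibration takes no time and is no camera call; for the wrist camera it gives the pose at the moment of the call.
- bot.sign_off(): hands the job in, once; it reports no verdict.
The state is a dict: "time_s": time; "qpos": joint angles; "qvel": joint speeds; "joint_efforts": joint torques, N m; "tcp_pos": TCP position; "tcp_rot": TCP orientation; "ft_force": force on the tool from outside, world axes, zero at the start; "ft_torque": the same for the moment, N m; "finger_gap": finger opening in mm.
Only numpy, scipy, OpenCV 4.12 (cv2) and the standard library are available. Lean on these libraries where they do the work, as an engineer would, in place of code of your own. Each camera call takes 0.05 s, during which the arm holds its last target.

## Working session

There is one attempt and no reset: what is moved stays moved. The work goes in short steps, Python scripts to look and compute and a tool call to move; the robot and the scene stay as the last step left them, time stands still between calls to the robot, and variables do not carry over. Pictures are saved under pics/ and viewed, and the job is handed in when it is done.

Besides the shell and the picture viewer there is one more tool, called after "Request:" by a JSON object that holds its "api" and its "payload", one argument or row to a line. jog_arm: Moves the arm, as the interface text tells. Its arguments: {"type":"object","properties":{"plan":{"type":"array"},"newtons":{"type":"number"}},"required":["plan"]}

```bash
ls; mkdir -p pics; python3 - <<'E'
from cell import status, viewer, bot
import cv2
s=status.state(); print(s)
for n in ["scene","side","wrist"]:
    c=viewer.calibration(n); print(n,c)
    cv2.imwrite(f"pics/{n}0.png",viewer.get_image(n))
E
```

```text
pics
{'time_s': 0.0, 'qpos': array([9.62288681e-01, 1.04673895e-01, 9.64551091e-02, 1.56391955e+00,
       1.55129582e-05, 1.35310601e+00]), 'qvel': array([-0.00083369,  0.00099101, -0.00083587,  0.00096436, -0.00172173,
       -0.00083451]), 'joint_efforts': array([-1.58953462e-03, -5.56948006e+01,  5.03640711e+01,  1.79864047e-02,
       -2.91867473e-04, -8.07334466e-08]), 'tcp_pos': array([228.35976851, 554.49599122, 247.52940518]), 'tcp_rot': array([-1.80004566,  1.56945423, -2.190863  ]), 'ft_force': array([0.19208235, 0.34264491, 0.94706794]), 'ft_torque': array([-0.06310383, -0.05200061,  0.00562122]), 'finger_gap': 85.44436532576736}
scene {'mtx': array([[487.19550372,   0.        , 318.71262153],
       [  0.        , 487.19550372, 236.11259854],
       [  0.        ,   0.        ,   1.        ]]), 'origin': array([1058.3159829 ,  512.29763818,  979.7466442 ]), 'rotation': array([0.70978589, 0.0025887 , 2.35720236])}
side {'mtx': array([[566.17749508,   0.        , 326.61657539],
       [  0.        , 566.17749508, 241.52230731],
       [  0.        ,   0.        ,   1.        ]]), 'origin': array([-135.39918026, -906.41600763, 1005.90054051]), 'rotation': array([ 0.88996527, -0.02026259, -0.61608683])}
wrist {'mtx': array([[372.02177005,   0.        , 318.03849036],
       [  0.        , 372.02177005, 236.31177689],
       [  0.        ,   0.        ,   1.        ]]), 'origin': array([151.68844867, 586.19409823, 372.64846941]), 'rotation': array([-3.25465519e-01, -2.95876230e-04,  1.18101879e+00])}
```

View pics/scene0.png

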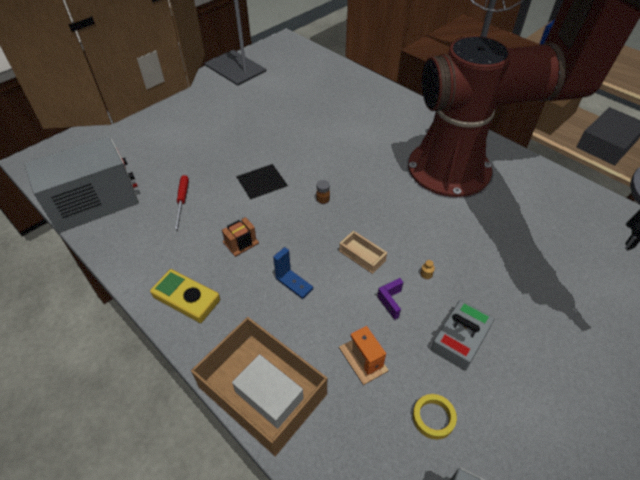

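View pics/side0.png

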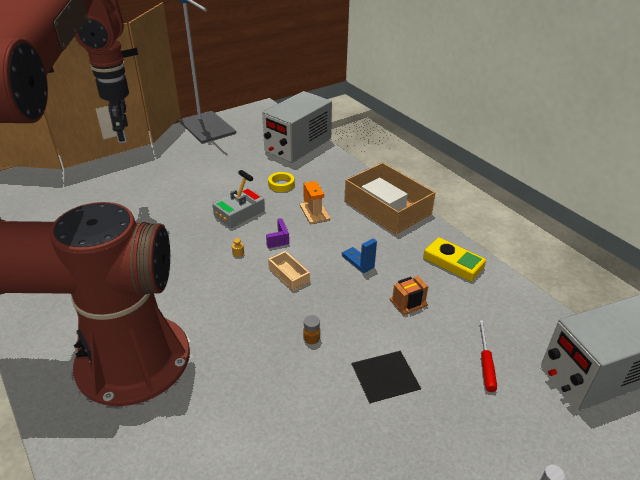

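View pics/wrist0.png

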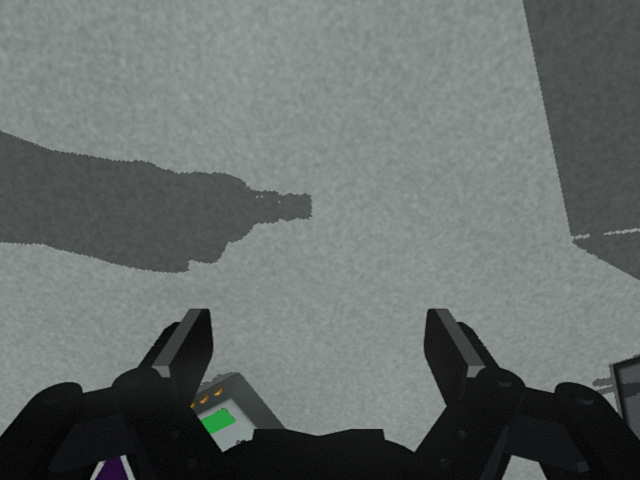

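```bash
cat > h.py <<'E'
import numpy as np, cv2, json
from scipy.spatial.transform import Rotation as R
from scipy.optimize import least_squares
from cell import status, viewer, bot
def cal(n):
    c=viewer.calibration(n); return c['mtx'],np.array(c['origin']),R.from_euler('xyz',c['rotation']).as_matrix()
def proj(c,P):
    K,o,r=c; p=(np.atleast_2d(P)-o)@r; q=np.c_[p[:,0],-p[:,1],-p[:,2]]@K.T
    return q[:,:2]/q[:,2:]
def ray(c,uv,z):
    K,o,r=c; uv=np.atleast_2d(uv).astype(float)
    d=np.c_[uv,np.ones(len(uv))]@np.linalg.inv(K).T; d=np.c_[d[:,0],-d[:,1],-d[:,2]]@r.T
    t=(np.broadcast_to(z,len(uv))-o[2])/d[:,2]; return o+d*t[:,None]
def fit(obs,x0):
    """obs: list of (cam, uv, local xyz); pose x,y,yaw"""
    def f(x,full=False):
        res=[]
        for c,uv,l in obs:
            a=x[2]; l=np.array(l,float); P=[x[0]+l[0]*np.cos(a)-l[1]*np.sin(a),x[1]+l[0]*np.sin(a)+l[1]*np.cos(a),l[2]]
            res.append(proj(c,P)[0]-uv)
        return np.array(res) if full else np.ravel(res)
    s=least_squares(f,x0,loss='soft_l1'); return s.x,f(s.x,True)
def crop(img,u0,v0,w,h,k,name):
    c=cv2.resize(img[v0:v0+h,u0:u0+w],None,fx=k,fy=k,interpolation=cv2.INTER_CUBIC)
    for i in range(0,w,10):
        cv2.line(c,(i*k,0),(i*k,8 if i%50 else 16),(255,255,255),1)
        if i%20==0: cv2.putText(c,str(u0+i),(i*k,24),0,.35,(255,255,255),1)
    for i in range(0,h,10):
        cv2.line(c,(0,i*k),(8,i*k),(255,255,255),1)
        if i%20==0: cv2.putText(c,str(v0+i),(10,i*k+4),0,.35,(255,255,255),1)
    cv2.imwrite(name,c)
E
python3 - <<'E'
from h import *
s=cv2.imread('pics/scene0.png'); d=cv2.imread('pics/side0.png')
crop(s,220,150,200,150,4,'pics/c1.png'); crop(s,320,240,200,150,4,'pics/c2.png')
crop(d,200,150,200,150,4,'pics/c3.png'); crop(d,300,230,200,150,4,'pics/c4.png')
E
```

```text
(no output)
```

View pics/c1.png

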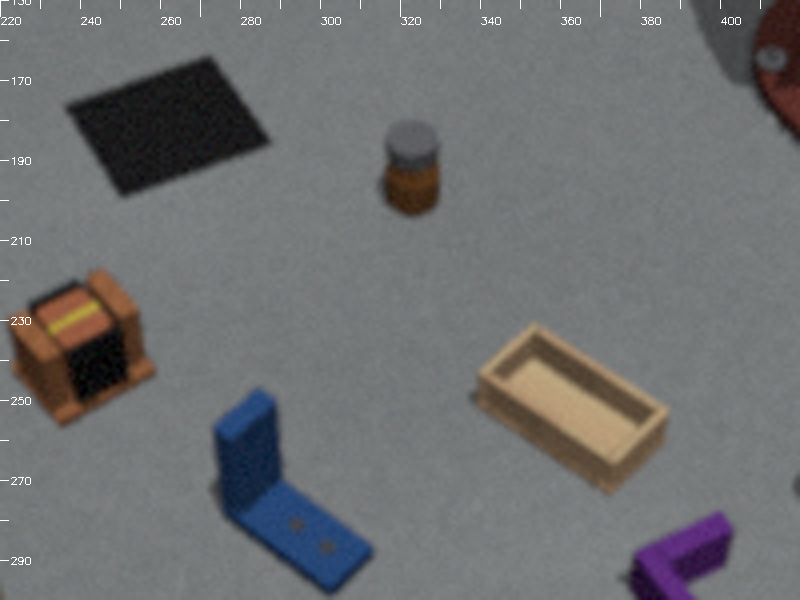

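View pics/c2.png

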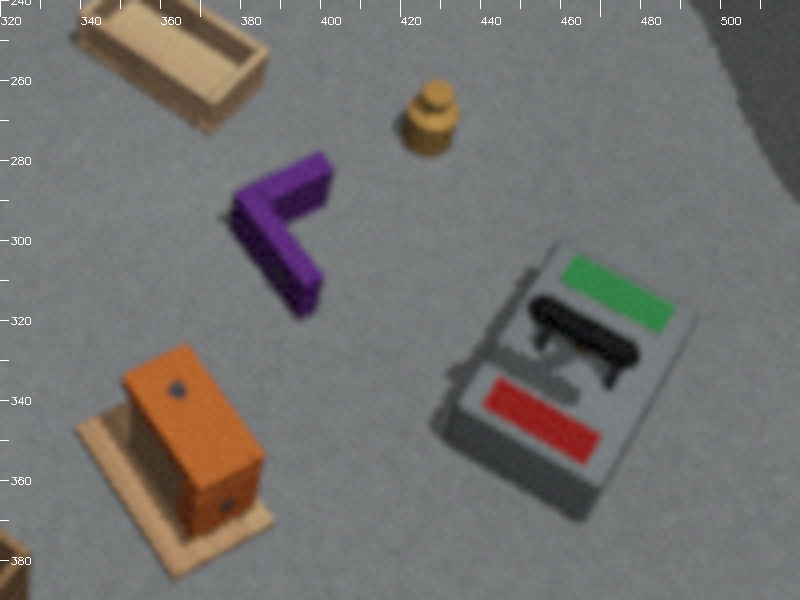

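View pics/c3.png

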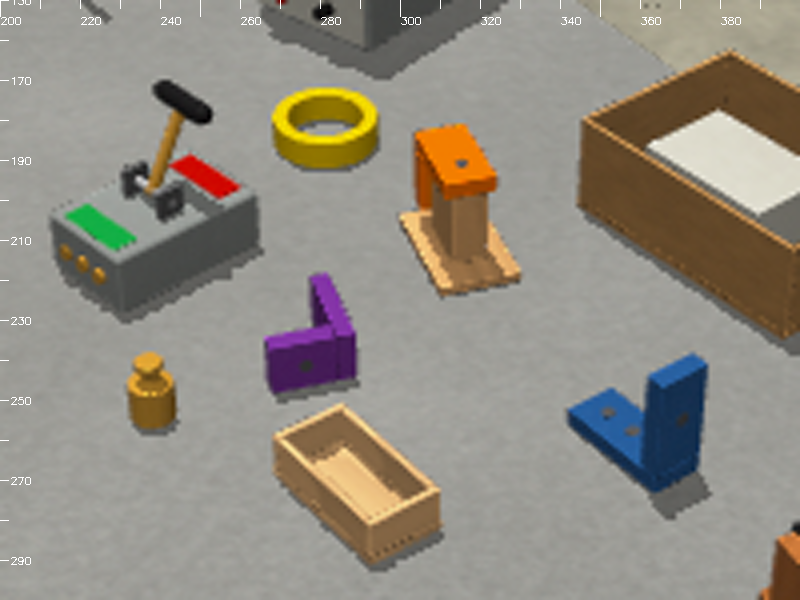

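View pics/c4.png

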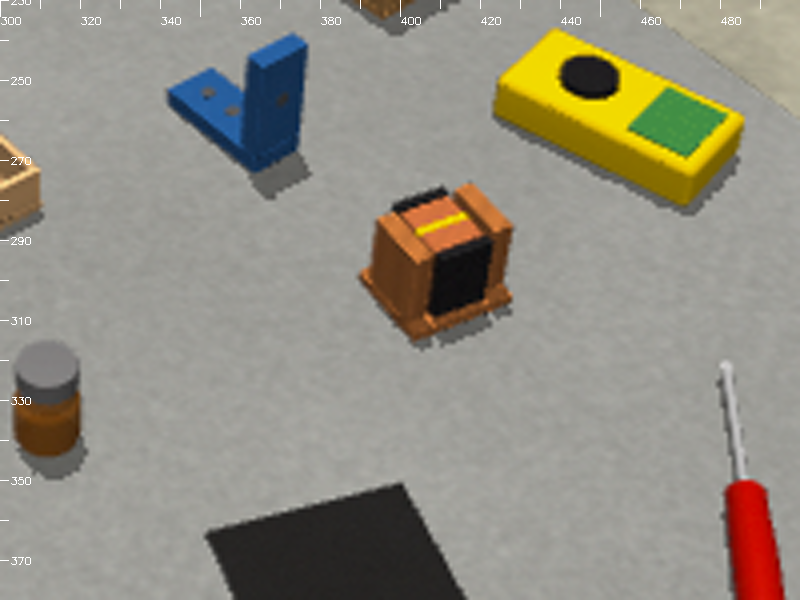

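```bash
python3 - <<'E'
from h import *
S=cal('scene'); D=cal('side')
def pr(n,c,o,pts,z):
    p=np.array(pts)/4.+o; print(n,np.round(ray(c,p,z)[:,:2]).tolist())
s1=(220,150);s2=(320,240);d3=(200,150);d4=(300,230)
pr('tray S',S,s1,[(535,324),(668,410),(613,455),(478,375)],35)
pr('tray D',D,d3,[(343,404),(440,488),(370,523),(274,436)],35)
pr('ang top S',S,s1,[(215,428),(260,388),(276,398)],92)
pr('ang top D',D,d4,[(292,34),(307,42),(264,70),(247,58)],92)
pr('ang foot S',S,s1,[(373,548),(330,584)],14)
pr('ang foot D',D,d4,[(210,68),(168,93)],14)
pr('crad base S',S,s1,[(15,370),(63,420),(153,370)],8)
pr('crad base D',D,d4,[(360,275),(415,333),(511,295)],8)
pr('crad cheeks D',D,d4,[(472,184),(512,230),(455,193),(392,210),(432,255),(413,263),(375,220)],60)
pr('hook S',S,s2,[(187,345),(263,455),(192,490),(125,380)],84)
pr('hook D',D,d3,[(415,132),(465,125),(497,180),(446,187)],84)
pr('handle S',S,s2,[(545,305),(625,355)],119)
pr('handle D',D,d3,[(165,92),(200,112)],119)
pr('box S',S,s2,[(560,243),(697,317),(597,487),(460,405)],48)
pr('box D',D,d3,[(50,220),(125,258),(258,193)],48)
pr('mat S',S,s1,[(65,107),(210,56),(270,142),(122,195)],3)
pr('mat D',D,(0,0),[(351*4,364*4),(400*4,351*4),(421*4,386*4),(370*4,402*4)],3)
pr('weight S',S,s2,[(430,135)],5); pr('weight D',D,d3,[(152,420)],5)
pr('jar S',S,s1,[(412,205)],5); pr('jar D',D,d4,[(46,448)],5)
pr('purple S',S,s2,[(235,195),(320,155),(322,275)],40)
pr('tape S',S,(0,0),[(435*4,416*4)],12)
pr('driver S',S,(0,0),[(183*4,180*4),(178*4,228*4)],8)
E
```

```text
tray S [[411.0, -12.0], [405.0, 94.0], [456.0, 93.0], [468.0, -9.0]]
tray D [[460.0, 89.0], [467.0, -17.0], [412.0, -19.0], [405.0, 86.0]]
ang top S [[640.0, -58.0], [601.0, -62.0], [600.0, -49.0]]
ang top D [[639.0, -53.0], [642.0, -65.0], [601.0, -72.0], [599.0, -56.0]]
ang foot S [[597.0, 28.0], [633.0, 28.0]]
ang foot D [[634.0, 22.0], [594.0, 17.0]]
crad base S [[660.0, -240.0], [664.0, -185.0], [597.0, -176.0]]
crad base D [[593.0, -186.0], [589.0, -243.0], [660.0, -252.0]]
crad cheeks D [[665.0, -202.0], [657.0, -246.0], [651.0, -202.0], [608.0, -192.0], [602.0, -235.0], [588.0, -234.0], [594.0, -193.0]]
hook S [[621.0, 213.0], [641.0, 281.0], [681.0, 269.0], [659.0, 204.0]]
hook D [[640.0, 274.0], [677.0, 262.0], [655.0, 189.0], [619.0, 202.0]]
handle S [[492.0, 338.0], [488.0, 383.0]]
handle D [[489.0, 374.0], [497.0, 337.0]]
box S [[405.0, 307.0], [392.0, 387.0], [517.0, 406.0], [528.0, 328.0]]
box D [[386.0, 370.0], [409.0, 298.0], [529.0, 316.0]]
mat S [[476.0, -420.0], [363.0, -386.0], [394.0, -285.0], [505.0, -319.0]]
mat D [[392.0, -291.0], [507.0, -324.0], [480.0, -423.0], [364.0, -393.0]]
weight S [[365.0, 195.0]]
weight D [[362.0, 177.0]]
jar S [[369.0, -165.0]]
jar D [[354.0, -190.0]]
purple S [[505.0, 152.0], [448.0, 169.0], [512.0, 222.0]]
tape S [[642.0, 419.0]]
driver S [[598.0, -514.0], [716.0, -367.0]]
```

```bash
cat >> h.py <<'E'
def tool():
    s=status.state(); return s,np.array(s['tcp_pos']),R.from_euler('xyz',s['tcp_rot']).as_matrix()
def jaw(m=None):
    if m is None: m=tool()[2]
    return np.arctan2(m[1,1],m[0,1])
def goto(x,y,z,jy=None):
    """shift/turn to reach world x,y,z, jaw (tool y) direction yaw jy (mod pi)"""
    s,p,m=tool(); d=m.T@(np.array([x,y,z])-p); t=0
    if jy is not None:
        e=(jy-jaw(m)+np.pi/2)%np.pi-np.pi/2; t=e*np.sign(m[2,0])
    print('t%.2f shift %s turn %.4f (q6 %.2f) rows~%.1f'%(s['time_s'],np.round(d,1),t,s['qpos'][5],max(np.linalg.norm(d)/41.7,abs(t)/.125)))
E
python3 - <<'E'
from h import *
s,p,m=tool(); print(m.round(3),jaw()); 
goto(458+90,353+14,160); goto(458+72,353+11,117)
iso=[]
E
```

```text
[[-0.001  0.381  0.925]
 [-0.001  0.925 -0.381]
 [-1.    -0.001 -0.   ]] 1.1799877678221207
t0.15 shift [ 87.7 -51.6 367. ] turn 0.0000 (q6 1.35) rows~9.1
t0.15 shift [130.7 -61.2 351.5] turn 0.0000 (q6 1.35) rows~9.1
```

Request:
{"api": "jog_arm", "payload": {
  "plan": [
    [[0,-10,150,-0.12,1],[20,-30,250,-0.25,1],[60,-45,330,-0.35,1],[85,-52,367,-0.45,1],[88,-52,367,-0.45,1],[88,-52,367,-0.45,1],[88,-52,367,-0.45,1],[88,-52,367,-0.45,1]]
  ],
  "newtons": 60
}}

```text
time_s: 0.82
tcp_pos: [505.3, 392.2, 175.1]
tcp_rot: [3.13, 1.571, -3.093]
ft_force: [0.7, 2.1, -0.6]
finger_gap: 0.3
```

Request:
{"api": "jog_arm", "payload": {
  "plan": [
    [[0,0,0,0,1],[0,0,0,0,1],[0,0,0,0,1]]
  ]
}}

```text
time_s: 1.07
tcp_pos: [503.7, 393.5, 175.7]
tcp_rot: [-3.135, 1.57, -3.076]
ft_force: [0.1, -0.2, 0.2]
finger_gap: -0.1
```

```bash
python3 - <<'E'
from h import *
s,p,m=tool(); print(p,jaw(),s['finger_gap']); 
c=cal('wrist'); np.save('w1.npy',np.array([*c],dtype=object),allow_pickle=True)
im=viewer.get_image('wrist'); cv2.imwrite('pics/w1.png',im)
goto(458+72,353+11,117); goto(458-10,353-1.6,117)
print(proj(c,[[458,353,58],[493,359,119]]))
E
```

```text
[503.69000076 393.54109107 175.66846306] 1.629425737100854 -0.05655950142621815Traceback (most recent call last):
  File "<stdin>", line 3, in <module>
ValueError: could not broadcast input array from shape (3,3) into shape (3,)
```

```bash
python3 - <<'E'
from h import *
c=cal('wrist')
im=viewer.get_image('wrist'); cv2.imwrite('pics/w1.png',im)
goto(458+90,353+14,165); goto(458+72,353+11,117); goto(458-10,353-1.6,117)
print(proj(c,[[458,353,58],[493,359,119]]))
E
```

```text
t1.12 shift [ 11.2 -29.8  42.9] turn 0.0000 (q6 0.40) rows~1.3
t1.12 shift [ 59.2 -31.7  24.8] turn 0.0000 (q6 0.40) rows~1.7
t1.12 shift [ 59.2 -39.4 -57.8] turn 0.0000 (q6 0.40) rows~2.2
[[258.85909136 167.48746093]
 [252.33004053 252.25247337]]
```

View pics/w1.png

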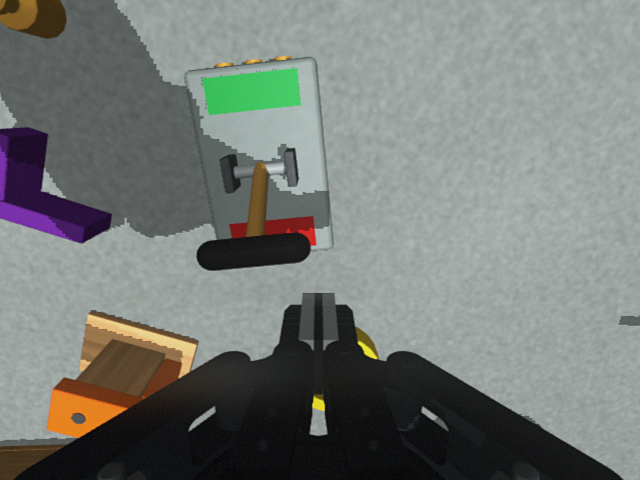

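Request:
{"api": "jog_arm", "payload": {
  "plan": [
    [[0,-30,43,0,1],[20,-31,40,0,1],[50,-32,30,0,1],[59,-32,25,0,1],[59,-34,0,0,1],[59,-36,-25,0,1],[59,-38,-42,0,1],[59,-39,-58,0,1]]
  ]
}}

```text
time_s: 1.78
tcp_pos: [448.4, 352.5, 118.1]
tcp_rot: [0.142, 1.565, 0.203]
ft_force: [54.8, 5.2, 10.6]
finger_gap: 0.0
```

Request:
{"api": "jog_arm", "payload": {
  "plan": [
    [[0,0,-5,0,1],[0,0,-5,0,1],[-30,0,0,0,0],[-60,0,10,0,-1]]
  ]
}}

```text
time_s: 2.12
tcp_pos: [456.1, 352.8, 177.6]
tcp_rot: [-2.969, 1.57, -2.907]
ft_force: [1.3, -0.5, 0.2]
finger_gap: 23.1
```

```bash
python3 - <<'E'
from h import *
im=viewer.get_image('side'); crop(im,170,140,160,120,5,'pics/s2.png')
s,p,m=tool(); print(s['time_s'],p,jaw()); goto(530,-20,200,1.63);goto(530,-20,220,1.63)
E
```

```text
2.1667 [460.62703557 353.82693709 185.18124308] 1.6319670674384557
t2.17 shift [ -15.6 -377.3   46.5] turn 0.0020 (q6 0.37) rows~9.1
t2.17 shift [ -35.6 -377.3   46.7] turn 0.0020 (q6 0.37) rows~9.2
```

View pics/s2.png

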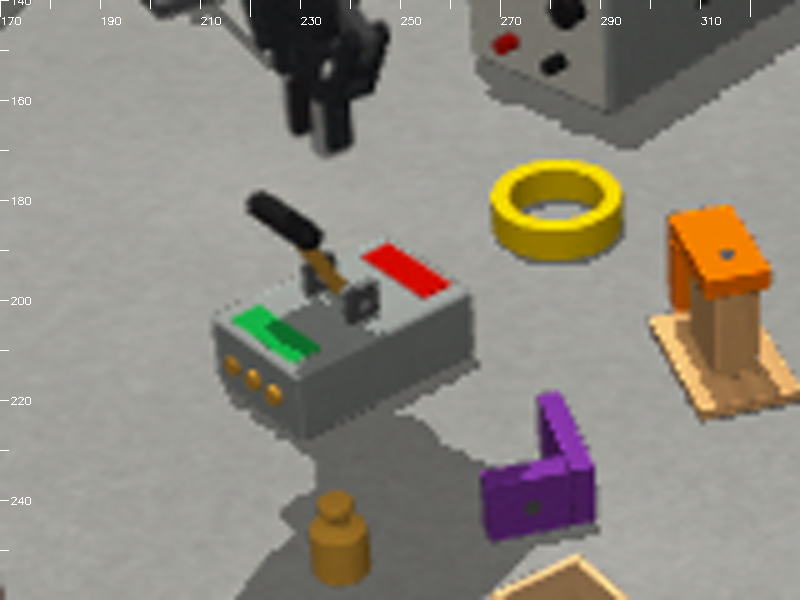

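Request:
{"api": "jog_arm", "payload": {
  "plan": [
    [[-20,-40,20,0,-1],[-35,-80,50,0,-1],[-50,-120,90,0,-1],[-65,-160,130,0,-1],[-65,-200,170,0,-1],[-65,-240,200,0,-1],[-65,-280,220,0,-1],[-65,-320,235,0,-1]]
  ]
}}

```text
time_s: 2.83
tcp_pos: [671.4, 109.2, 240.8]
tcp_rot: [0.086, 1.569, 0.148]
ft_force: [0.7, 1.2, 0.6]
finger_gap: 85.6
```

```bash
python3 - <<'E'
from h import *
s,p,m=tool(); print(p); goto(695,-10,250,1.63)
E
```

```text
[671.41859565 109.16408274 240.75311281]
t2.83 shift [  -9.2 -120.4   16.2] turn 0.0024 (q6 -0.09) rows~2.9
```

Request:
{"api": "jog_arm", "payload": {
  "plan": [
    [[-9,-40,16,0,-1],[-9,-80,16,0,-1],[-9,-120,16,0,-1],[-9,-120,16,0,-1],[-9,-120,16,0,-1]]
  ]
}}

```text
time_s: 3.25
tcp_pos: [693.4, -10.8, 249.1]
tcp_rot: [0.217, 1.57, 0.275]
ft_force: [0.1, -0.2, 0.3]
finger_gap: 85.2
```

```bash
python3 - <<'E'
from h import *
import pickle
s,p,m=tool(); print(s['time_s'],p,np.abs(s['qvel']).max()); c=cal('wrist'); pickle.dump(c,open('w2.pkl','wb'))
im=viewer.get_image('wrist'); cv2.imwrite('pics/w2.png',im)
E
```

```text
3.25 [693.38275144 -10.7583328  249.06781791] 0.052834893291601674
```

View pics/w2.png

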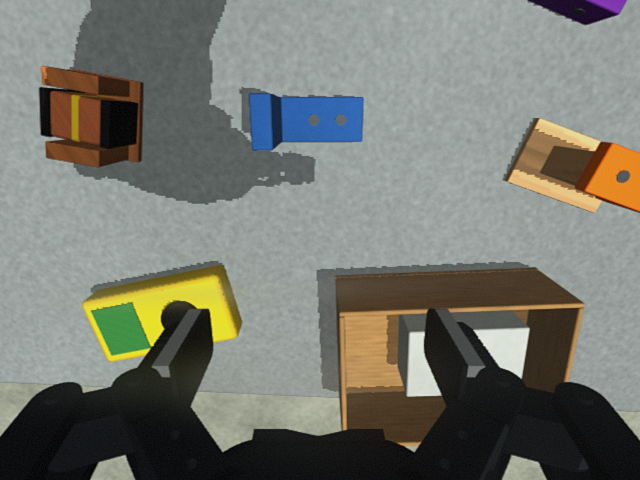

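```bash
python3 - <<'E'
from h import *
im=cv2.imread('pics/w2.png'); crop(im,230,70,150,100,5,'pics/w2a.png'); crop(im,30,50,130,130,5,'pics/w2b.png')
E
```

```text
(no output)
```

View pics/w2a.png

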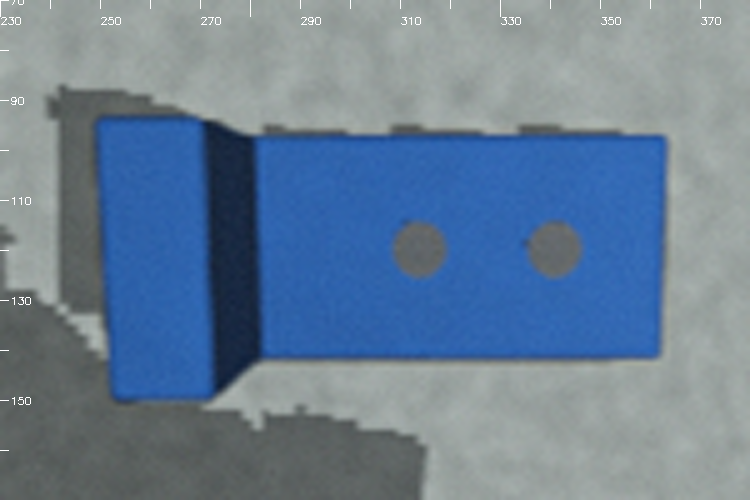

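View pics/w2b.png

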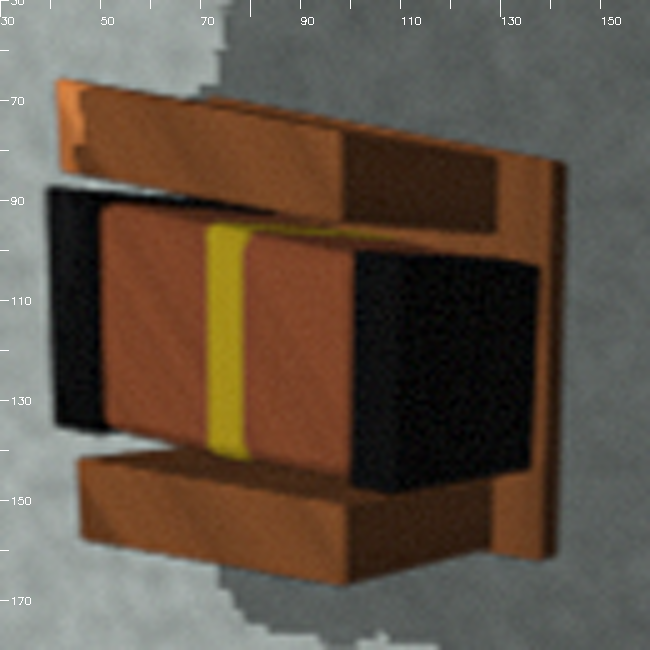

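```bash
cat > objs.py <<'E'
E
python3 - <<'E'
from h import *
import pickle
W=pickle.load(open('w2.pkl','rb'))
def run(n,l,x0):
    x,r=fit([(W,np.array(a),b) for a,b in l],x0); print(n,x.round(3)); print(np.abs(r).max(1).round(1))
run('angle',[((249.4,93.4),(-45.5,20,92)),((252.6,150.2),(-45.5,-20,92)),((270.2,93.4),(-29.5,20,92)),((272.6,150.2),(-29.5,-20,92)),((363.2,97.2),(45.5,20,14)),((362,141.4),(45.5,-20,14)),((281.2,97.2),(-29.5,20,14)),((282.2,141.4),(-29.5,-20,14))],(618,-20,1.63))
run('cradle',[((140.6,82),(31,37,8)),((139,161.4),(31,-37,8)),((46,142),(-22,-22,60)),((99.4,150),(22,-22,60)),((99.4,166.8),(22,-36,60)),((46.4,157.6),(-22,-36,60)),((98.4,94.4),(22,22,60)),((98.4,76),(22,36,60)),((46.4,67.4),(-22,36,60))],(628,-213,1.6))
run('coil',[((109.4,148.4),(28,-19,58)),((110.4,100),(28,19,58)),((39.6,87.4),(-28,19,58)),((41,136),(-28,-19,58)),((138,103),(28,19,8)),((136,144),(28,-19,8))],(628,-213,1.6))
E
```

```text
angle [619.087 -18.362   1.63 ]
[1.2 1.1 0.6 0.5 0.6 0.6 0.5 0.7]
cradle [ 628.311 -212.425    1.458]
[0.7 0.9 0.8 0.7 0.7 0.9 0.6 0.4 5.8]
coil [ 628.52  -211.09     1.443]
[0.5 1.  1.6 0.5 0.7 1.4]
```

```bash
python3 - <<'E'
from h import *
goto(621.3,-55.8,130,1.63);goto(621.3,-55.8,74,1.63)
E
```

```text
t3.30 shift [119.2 -42.4 -74.7] turn 0.0001 (q6 -0.26) rows~3.5
t3.30 shift [175.2 -42.4 -74.7] turn 0.0001 (q6 -0.26) rows~4.7
```

Request:
{"api": "jog_arm", "payload": {
  "plan": [
    [[20,-25,-30,0,-1],[50,-42,-60,0,-1],[85,-42,-75,0,-1],[119,-42,-75,0,-1],[145,-42,-75,0,-1],[165,-42,-75,0,-1],[175,-42,-75,0,-1],[175,-42,-75,0,-1]]
  ]
}}

```text
time_s: 3.97
tcp_pos: [619.6, -53.8, 71.6]
tcp_rot: [2.676, 1.567, 2.738]
ft_force: [-1.0, -0.5, -0.4]
finger_gap: 85.5
```

Request:
{"api": "jog_arm", "payload": {
  "plan": [
    [[0,0,0,0,-0.3],[0,0,0,0,0.2],[0,0,0,0,0.5],[0,0,0,0,1],[0,0,0,0,1],[0,0,0,0,1],[0,0,0,0,1]]
  ],
  "newtons": 60
}}

```text
time_s: 4.55
tcp_pos: [621.5, -56.6, 74.5]
tcp_rot: [-0.363, 1.57, -0.305]
ft_force: [-0.4, -0.0, 3.7]
finger_gap: 15.4
```

```bash
python3 - <<'E'
from h import *
s,p,m=tool(); print(s['time_s'],p,jaw(),s['finger_gap'],s['ft_force'])
goto(540,-5,200); 
E
```

```text
4.55 [621.46628884 -56.56668986  74.52753634] 1.6297816729447436 15.374302590596828 [-0.39830335 -0.01019164  3.65282134]
t4.55 shift [-125.6   56.2  -78.1] turn 0.0000 (q6 -0.36) rows~3.8
```

Request:
{"api": "jog_arm", "payload": {
  "plan": [
    [[-40,0,0,0,1],[-80,10,-20,0,1],[-110,30,-60,0,1],[-135,50,-95,0,1],[-135,57,-112,0,1],[-135,57,-112,0,1],[-135,57,-112,0,1]]
  ]
}}

```text
time_s: 5.13
tcp_pos: [505.2, -5.4, 210.0]
tcp_rot: [-0.296, 1.568, -0.236]
ft_force: [1.2, -0.2, -3.9]
finger_gap: 15.3
```

```bash
python3 - <<'E'
from h import *
import pickle
s,p,m=tool(); print(s['time_s'],p,np.abs(s['qvel']).max(),s['finger_gap']); c=cal('wrist'); pickle.dump(c,open('w3.pkl','wb'))
im=viewer.get_image('wrist'); cv2.imwrite('pics/w3.png',im)
E
```

```text
5.1333 [505.24658973  -5.4416847  210.01609034] 0.07847336764961203 15.300218473194239
```

View pics/w3.png

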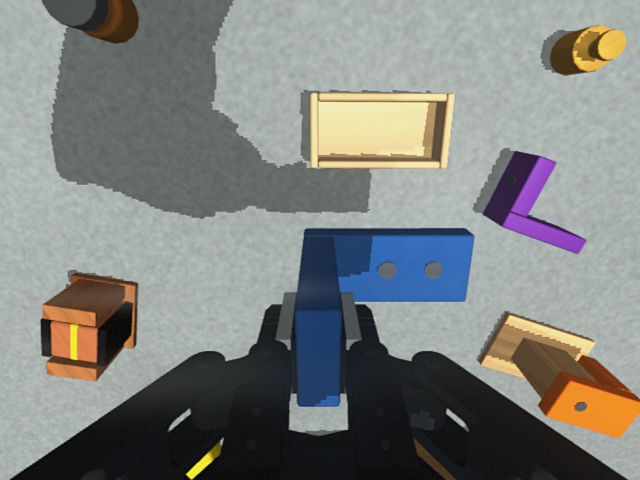

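```bash
python3 - <<'E'
from h import *
im=cv2.imread('pics/w3.png'); crop(im,300,80,160,100,5,'pics/w3a.png'); crop(im,290,220,190,120,4,'pics/w3b.png');crop(im,480,290,160,150,4,'pics/w3c.png')
E
```

```text
(no output)
```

View pics/w3a.png

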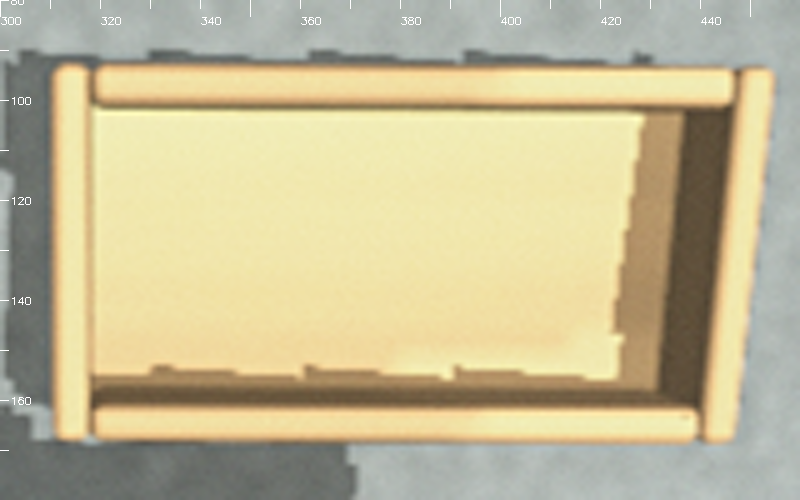

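View pics/w3b.png

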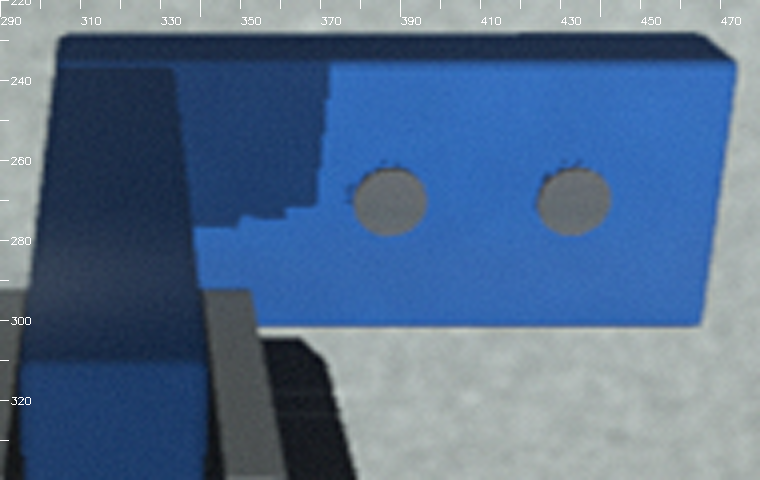

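View pics/w3c.png

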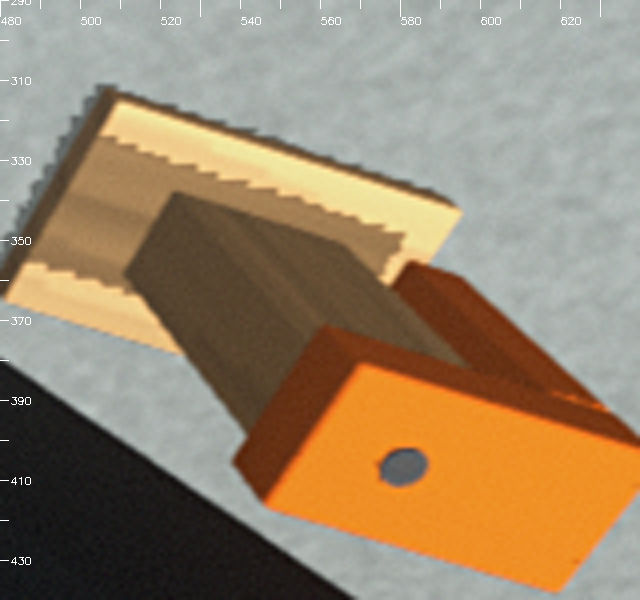

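```bash
cat >> h.py <<'E'
def fitz(c,l,x0,tilt=True):
    """pose with unknown z of origin and small tilt; params x,y,z,yaw,rx,ry"""
    uv=np.array([a for a,b in l],float); L=np.array([b for a,b in l],float)
    def f(x):
        rr=R.from_euler('xyz',[x[4],x[5],x[3]] if tilt else [0,0,x[3]]).as_matrix()
        P=L@rr.T+x[:3]
        r=(proj(c,P)-uv).ravel(); return np.r_[r,x[4]*20,x[5]*20]
    s=least_squares(f,list(x0)+[0,0],loss='soft_l1'); return s.x,f(s.x)[:-2].reshape(-1,2)
def run(c,n,l,x0):
    x,r=fit([(c,np.array(a),b) for a,b in l],x0); print(n,x.round(3),np.abs(r).max(1).round(1)); return x
E
python3 - <<'E'
from h import *
import pickle
W=pickle.load(open('w3.pkl','rb'))
t=run(W,'tray',[((310.6,93),(-55,28.5,35)),((311,168.2),(-55,-28.5,35)),((454.6,93.6),(55,28.5,35)),((447,168.2),(55,-28.5,35)),((318,101.4),(-49,22.5,35)),((318,161),(-49,-22.5,35)),((446.6,101.4),(49,22.5,35)),((439.6,161),(49,-22.5,35)),((437,101.6),(49,22.5,6)),((431.6,158),(49,-22.5,6))],(436,38,1.6))
A=[((474,235.25),(45.5,20,14)),((465.5,301.5),(45.5,-20,14)),((333.25,236),(-29.5,20,14)),((305,228.75),(-45.5,20,0)),((464,228.5),(45.5,20,0)),((295.5,310.5),(-45.5,20,92)),((341.75,310.5),(-29.5,20,92)),((299,405),(-45.5,-20,92)),((340,405),(-29.5,-20,92))]
for tilt in(0,1):
    x,r=fitz(W,A,(505,30,136,1.63),tilt); print('ang',x.round(3),np.abs(r).max(1).round(1))
s,p,m=tool(); print(p,jaw())
run(W,'hook',[((570,380.5),(-37,20,84)),((547,416.25),(-37,-20,84)),((619.25,438),(37,-20,84)),((559.5,371.25),(-37,20,70)),((538.25,405.5),(-37,-20,70))],(650,236,1.3))
run(W,'stand',[((510,314.25),(-50,32,8)),((595.5,342.5),(50,32,8)),((480.75,364.5),(-50,-32,8))],(650,236,1.3))
E
```

```text
tray [435.747  39.836   1.63 ] [0.6 0.6 1.5 0.8 0.3 0.2 0.7 1.2 1.2 1.2]
ang [503.776  32.954 131.91    1.637   0.      0.   ] [0.5 1.1 0.3 0.4 1.  0.2 1.1 0.8 1.1]
ang [ 5.03993e+02  3.33000e+01  1.31677e+02  1.64100e+00 -1.00000e-03
 -5.00000e-03] [0.2 0.5 0.6 0.1 0.9 0.5 0.4 0.9 0.9]
[505.80803736  -5.90630585 208.9679606 ] 1.6302146749430817
hook [649.005 240.429   1.312] [0.4 1.1 1.7 1.7 1.5]
stand [648.358 232.663   1.293] [0.1 0.7 0.6]
```

```bash
python3 - <<'E'
from h import *
goto(437.9,-1.2,124,1.63)
E
```

```text
t5.18 shift [ 84.9   8.8 -67.6] turn 0.0002 (q6 -0.33) rows~2.6
```

Request:
{"api": "jog_arm", "payload": {
  "plan": [
    [[20,5,-35,0,1],[50,9,-68,0,1],[75,9,-68,0,1],[85,9,-68,0,1],[85,9,-68,0,1],[85,9,-68,0,1]]
  ]
}}

```text
time_s: 5.68
tcp_pos: [438.2, -1.4, 124.0]
tcp_rot: [2.55, 1.57, 2.609]
ft_force: [0.2, -0.3, -2.0]
finger_gap: 15.2
```

```bash
python3 - <<'E'
from h import *
import pickle
s,p,m=tool(); print(s['time_s'],p,jaw(),np.abs(s['qvel']).max(),s['finger_gap']); c=cal('wrist'); pickle.dump(c,open('w4.pkl','wb'))
im=viewer.get_image('wrist'); cv2.imwrite('pics/w4.png',im); crop(im,250,200,260,180,3,'pics/w4a.png')
im=viewer.get_image('side'); cv2.imwrite('pics/s4.png',im); crop(im,240,200,130,100,6,'pics/s4a.png')
im=viewer.get_image('scene'); cv2.imwrite('pics/x4.png',im); crop(im,320,190,130,100,6,'pics/x4a.png')
E
```

```text
5.6833 [438.19202495  -1.40657564 124.04285967] 1.6295855640997379 0.03985983114779649 15.153363447034804
```

View pics/w4a.png

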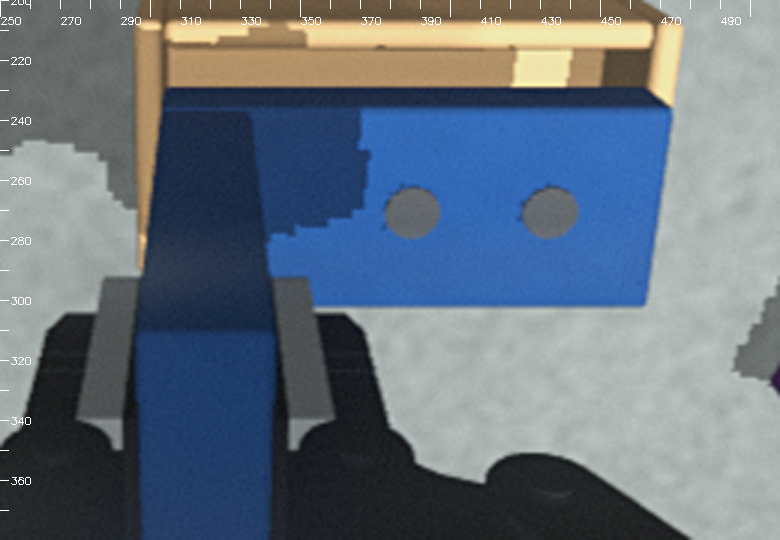

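View pics/s4a.png

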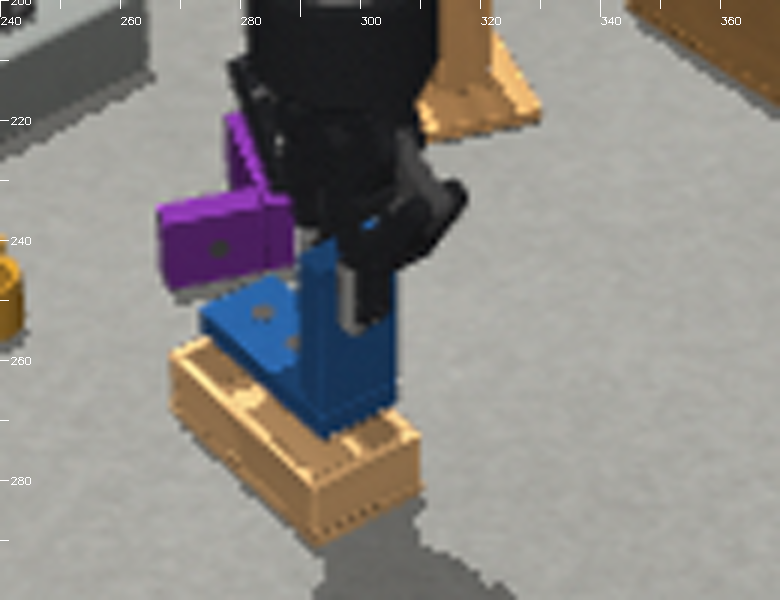

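View pics/x4a.png

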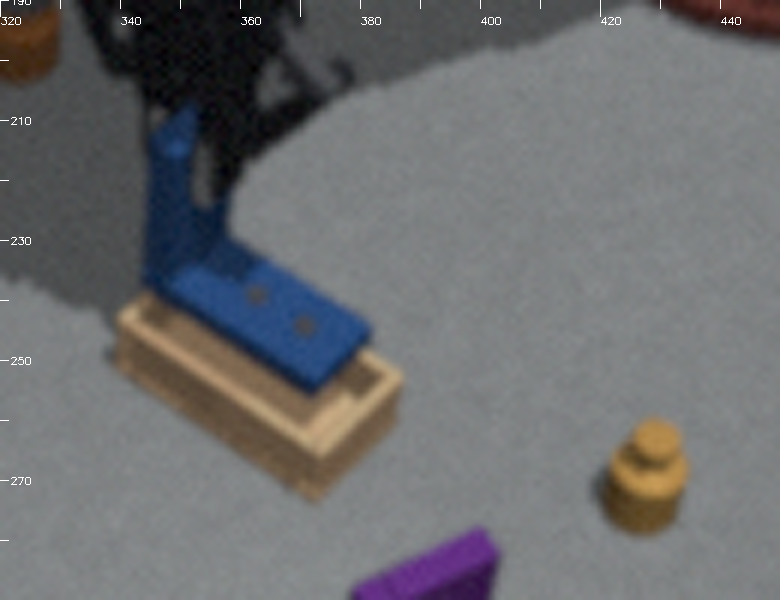

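```bash
python3 - <<'E'
from h import *
import pickle
W=pickle.load(open('w4.pkl','rb')); D=cal('side'); S=cal('scene')
# rim points (near wall local y=+22.5 inner edge, row 215.3)
print('rim inner L,R', ray(W,[(305,215.3),(467.3,215.7)],35)[:,:2].round(1).tolist())
print('rim outer near edge', ray(W,[(306,207),(467,207)],35)[:,:2].round(1).tolist())
for zb in (47,49.5): print('foot bottom', ray(W,[(304.3,229.3),(465,229.3)],zb)[:,:2].round(1).tolist(),'top',ray(W,[(250+672/3,200+108/3),(250+645/3,200+306/3)],zb+14)[:,:2].round(1).tolist())
def g(n,c,o,pts,z): print(n,ray(c,np.array(pts)/6.+o,z)[:,:2].round(1).tolist())
g('side rim',D,(240,200),[(168,355),(315,485),(422,432)],35)
g('side foot top end',D,(240,200),[(200,310),(278,277)],63)
g('side upright bottom',D,(240,200),[(325,438),(397,405)],49)
g('scene rim',S,(320,190),[(118,318),(318,450),(405,377)],35)
g('scene foot end top',S,(320,190),[(313,385),(370,328)],63)
g('scene foot top upright end',S,(320,190),[(145,283)],49)
E
```

```text
rim inner L,R [[414.9, -10.0], [409.4, 86.7]]
rim outer near edge [[409.7, -9.6], [404.1, 85.5]]
foot bottom [[419.8, -9.8], [414.4, 81.7]] top [[413.7, 81.1], [453.2, 83.7]]
foot bottom [[419.0, -9.7], [413.6, 80.6]] top [[412.9, 79.9], [451.9, 82.5]]
side rim [[403.7, 86.3], [412.0, -19.4], [467.4, -17.1]]
side foot top end [[414.6, 75.5], [454.3, 75.7]]
side upright bottom [[423.0, -10.3], [459.5, -9.9]]
scene rim [[465.5, -10.3], [458.9, 95.1], [404.7, 95.7]]
scene foot end top [[453.3, 84.6], [414.5, 81.5]]
scene foot top upright end [[452.4, -7.7]]
```

```bash
python3 - <<'E'
from h import *
goto(436.4,-0.2,115,1.63);goto(436.4,-0.2,92,1.63)
E
```

```text
t5.83 shift [10.4  1.5 -2.5] turn -0.0001 (q6 -0.36) rows~0.3
t5.83 shift [33.4  1.5 -2.5] turn -0.0001 (q6 -0.36) rows~0.8
```

Request:
{"api": "jog_arm", "payload": {
  "plan": [
    [[0,1,-2,0,1],[6,1.3,-2,0,1],[12,1.3,-2,0,1],[18,1.3,-2,0,1],[24,1.3,-2,0,1],[30,1.3,-2,0,1],[30,1.3,-2,0,1]]
  ]
}}

```text
time_s: 6.42
tcp_pos: [435.3, 0.3, 92.5]
tcp_rot: [1.411, 1.57, 1.47]
ft_force: [4.7, 0.3, -5.3]
finger_gap: 15.3
```

```bash
python3 - <<'E'
from h import *
s,p,m=tool(); print(s['time_s'],p,s['ft_force'],s['finger_gap'])
im=viewer.get_image('wrist'); crop(im,250,200,260,180,3,'pics/w5a.png')
im=viewer.get_image('side'); crop(im,240,200,130,100,6,'pics/s5a.png')
E
```

```text
6.4167 [4.35327348e+02 2.69533621e-01 9.24773028e+01] [ 4.70426012  0.29924157 -5.27232522] 15.284715783031134
```

View pics/w5a.png

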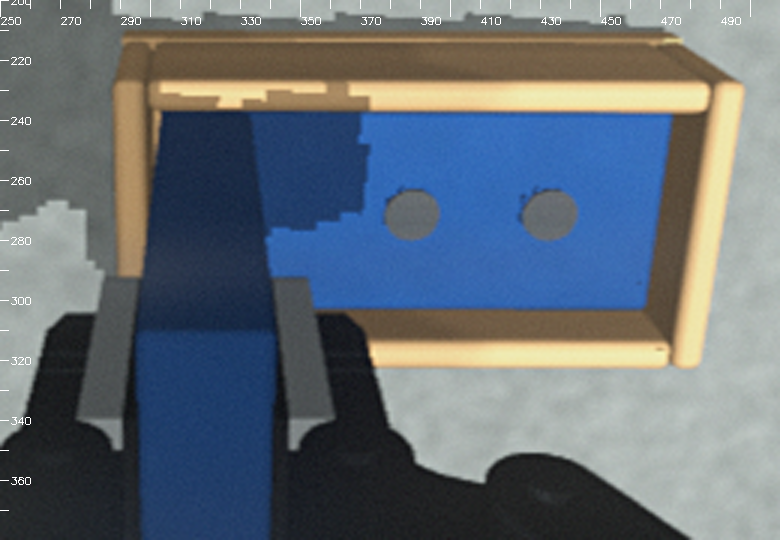

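View pics/s5a.png

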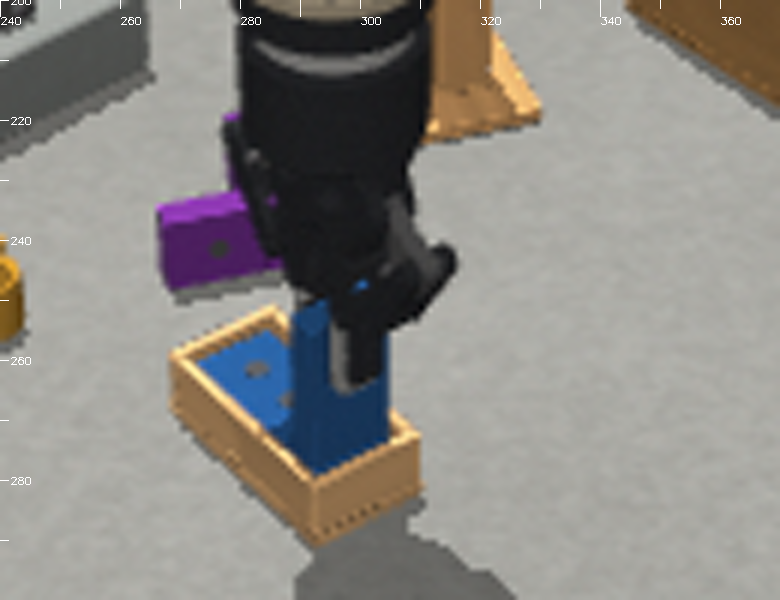

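Request:
{"api": "jog_arm", "payload": {
  "plan": [
    [[0,0,1.2,0,1],[4,0,1.2,0,1],[8,0,1.2,0,1],[10,0,1.2,0,1],[11.5,0,1.2,0,1],[11.5,0,1.2,0,1]]
  ]
}}

```text
time_s: 7.02
tcp_pos: [436.1, 0.3, 81.7]
tcp_rot: [2.778, 1.57, 2.837]
ft_force: [0.4, 0.2, -3.3]
finger_gap: 15.4
```

Request:
{"api": "jog_arm", "payload": {
  "plan": [
    [[0.7,0,0,0,1],[1.2,0,0,0,1],[1.2,0,0,0,1]]
  ]
}}

```text
time_s: 7.27
tcp_pos: [436.5, 0.2, 81.0]
tcp_rot: [0.876, 1.571, 0.936]
ft_force: [0.5, -0.4, -3.1]
finger_gap: 15.5
```

Request:
{"api": "jog_arm", "payload": {
  "plan": [
    [[0.7,0,0,0,1],[1.2,0,0,0,1],[1.2,0,0,0,1]]
  ]
}}

```text
time_s: 7.52
tcp_pos: [436.7, 0.1, 80.5]
tcp_rot: [-0.409, 1.57, -0.35]
ft_force: [-2.6, 0.9, 4.6]
finger_gap: 14.9
```

Request:
{"api": "jog_arm", "payload": {
  "plan": [
    [[0,0,0,0,0.5],[0,0,0,0,0.3],[0,0,0,0,0.3],[-10,0,0,0,0.3],[-50,0,0,0,0.3],[-90,0,0,0,0],[-130,0,0,0,-0.5]]
  ]
}}

```text
time_s: 8.1
tcp_pos: [435.9, 0.4, 211.9]
tcp_rot: [2.516, 1.57, 2.575]
ft_force: [1.5, -0.7, 0.3]
finger_gap: 53.3
```

```bash
python3 - <<'E'
from h import *
s,p,m=tool(); print(s['time_s'],p,s['ft_force'],s['finger_gap'])
im=viewer.get_image('scene'); crop(im,320,190,130,100,6,'pics/x6a.png')
im=viewer.get_image('side'); crop(im,240,200,130,100,6,'pics/s6a.png')
goto(540,-5,210)
E
```

```text
8.1 [435.89442055   0.43730944 211.86457826] [ 1.539738   -0.69035005  0.26143128] 53.318919070949846
t8.20 shift [  8.2 -10.4 100.4] turn 0.0000 (q6 -0.36) rows~2.4
```

View pics/x6a.png

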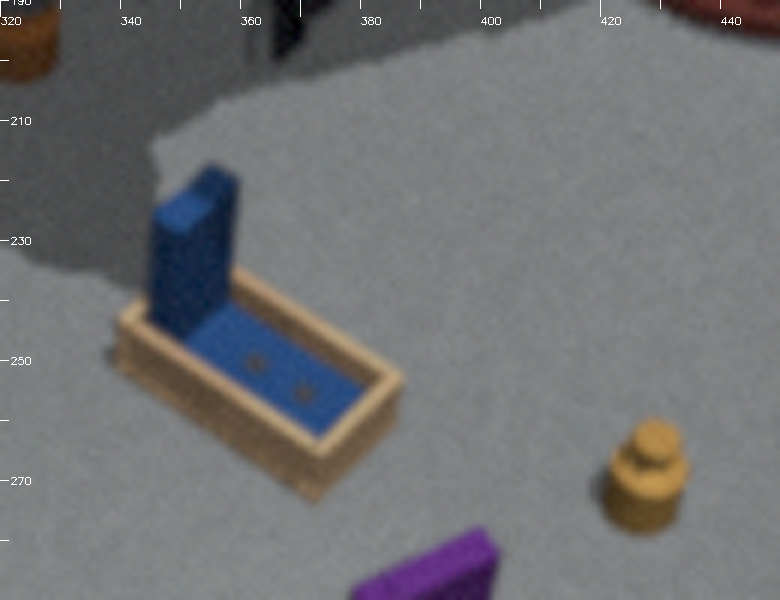

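View pics/s6a.png

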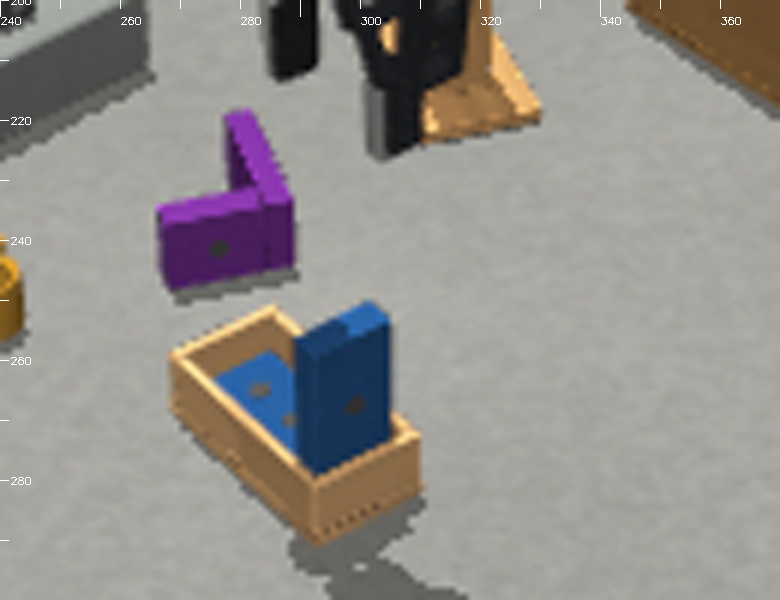

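```bash
python3 - <<'E'
from h import *
goto(628.4,-211.8,130,1.45);goto(628.4,-211.8,40,1.45)
E
```

```text
t8.20 shift [  89.6 -221.8  175.6] turn 0.1800 (q6 -0.36) rows~7.1
t8.20 shift [ 179.6 -221.5  174.8] turn 0.1800 (q6 -0.36) rows~8.0
```

Request:
{"api": "jog_arm", "payload": {
  "plan": [
    [[0,-32,25,0.06,-1],[10,-64,50,0.12,-1],[20,-96,75,0.18,-1],[30,-128,100,0.18,-1],[45,-160,125,0.18,-1],[60,-190,150,0.18,-1],[75,-215,170,0.18,-1],[85,-222,175.5,0.18,-1]]
  ]
}}

```text
time_s: 8.87
tcp_pos: [626.2, -214.5, 121.8]
tcp_rot: [2.979, 1.569, 2.855]
ft_force: [-1.0, 0.6, 0.1]
finger_gap: 85.2
```

Request:
{"api": "jog_arm", "payload": {
  "plan": [
    [[0,0,0,0,-1],[0,0,0,0,-1]]
  ]
}}

```text
time_s: 9.03
tcp_pos: [624.3, -210.8, 124.2]
tcp_rot: [2.627, 1.569, 2.506]
ft_force: [0.4, -0.2, 0.4]
finger_gap: 85.3
```

```bash
python3 - <<'E'
from h import *
im=viewer.get_image('wrist'); cv2.imwrite('pics/w7.png',im)
goto(628.4,-211.8,40,1.45)
E
```

```text
t9.08 shift [85.5 -0.9  4. ] turn 0.0002 (q6 -0.40) rows~2.1
```

View pics/w7.png

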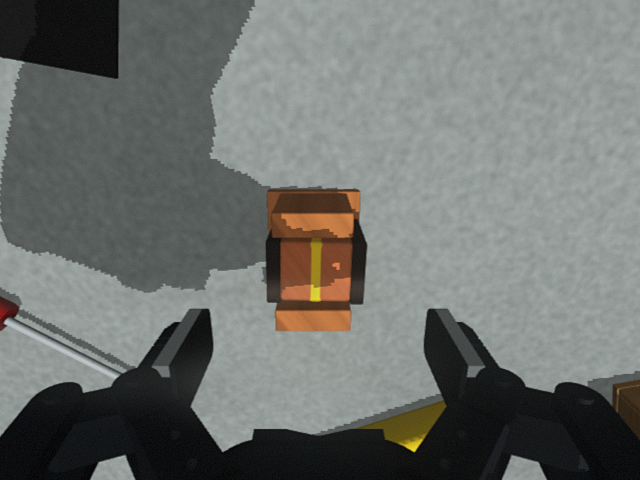

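Request:
{"api": "jog_arm", "payload": {
  "plan": [
    [[25,-0.5,3,0,-1],[50,-1,4,0,-1],[70,-1,4,0,-1],[85,-1,4,0,-1],[85,-1,4,0,-1],[85,-1,4,0,0],[85,-1,4,0,0.6],[85,-1,4,0,1]]
  ],
  "newtons": 60
}}

```text
time_s: 9.75
tcp_pos: [630.0, -213.0, 43.0]
tcp_rot: [-0.414, 1.567, -0.534]
ft_force: [2.6, -1.2, -1.4]
finger_gap: 55.0
```

Request:
{"api": "jog_arm", "payload": {
  "plan": [
    [[0,0,0,0,1],[0,0,0,0,1],[0,0,0,0,1],[-5,0,0,0,1],[-15,0,0,0,1],[-30,0,0,0,1],[-30,0,0,0,1]]
  ]
}}

```text
time_s: 10.33
tcp_pos: [630.2, -213.2, 73.7]
tcp_rot: [-0.382, 1.566, -0.503]
ft_force: [0.4, -0.2, -2.2]
finger_gap: 55.2
```

```bash
python3 - <<'E'
from h import *
s,p,m=tool(); print(s['time_s'],p,s['ft_force'],s['finger_gap'])
goto(435,-355,110);goto(435,-355,40)
E
```

```text
10.3333 [ 630.18543192 -213.24874399   73.73086024] [ 0.38616314 -0.204526   -2.16668499] 55.23154230216726
t10.33 shift [ -36.7 -164.3 -176.6] turn 0.0000 (q6 -0.40) rows~5.8
t10.33 shift [  33.3 -164.2 -176.8] turn 0.0000 (q6 -0.40) rows~5.8
```

Request:
{"api": "jog_arm", "payload": {
  "plan": [
    [[-30,0,0,0,1],[-50,-15,-25,0,1],[-50,-45,-55,0,1],[-50,-75,-85,0,1],[-45,-105,-115,0,1],[-35,-135,-145,0,1],[-20,-160,-170,0,1],[-10,-164,-177,0,1]]
  ]
}}

```text
time_s: 11.0
tcp_pos: [429.4, -357.0, 79.0]
tcp_rot: [-2.201, 1.569, -2.326]
ft_force: [-0.1, 0.0, -3.3]
finger_gap: 55.4
```

```bash
python3 - <<'E'
from h import *
s,p,m=tool(); print(s['time_s'],p,s['ft_force'],s['finger_gap'])
im=viewer.get_image('wrist'); cv2.imwrite('pics/w8.png',im)
goto(435,-355,45)
E
```

```text
11.0 [ 429.44956834 -357.0371975    79.04550061] [-1.47244172e-01  8.13989316e-04 -3.32156473e+00] 55.38975882921612
t11.05 shift [31.7  1.   6. ] turn 0.0000 (q6 -0.80) rows~0.8
```

View pics/w8.png

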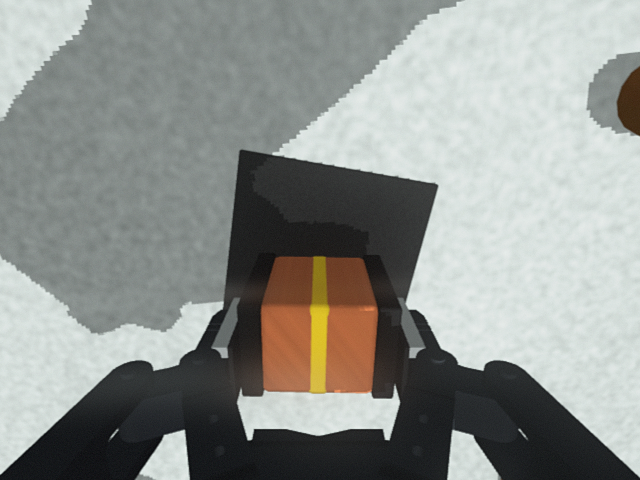

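Request:
{"api": "jog_arm", "payload": {
  "plan": [
    [[10,0,5,0,1],[20,0,5,0,1],[28,0,5,0,1],[33,0,5,0,1],[36,0,5,0,1],[36,0,5,0,1]]
  ]
}}

```text
time_s: 11.55
tcp_pos: [438.4, -353.7, 42.9]
tcp_rot: [2.279, 1.57, 2.159]
ft_force: [0.6, 0.0, -2.8]
finger_gap: 55.2
```

Request:
{"api": "jog_arm", "payload": {
  "plan": [
    [[1.5,0,0,0,1],[3,0,0,0,1],[4,0,0,0,1],[4,0,0,0,1]]
  ]
}}

```text
time_s: 11.88
tcp_pos: [438.2, -354.6, 39.9]
tcp_rot: [-0.434, 1.571, -0.555]
ft_force: [0.0, 0.0, -3.1]
finger_gap: 54.9
```

Request:
{"api": "jog_arm", "payload": {
  "plan": [
    [[1,0,0,0,1],[2,0,0,0,1],[2,0,0,0,1]]
  ]
}}

```text
time_s: 12.13
tcp_pos: [438.2, -354.6, 37.9]
tcp_rot: [-0.327, 1.571, -0.448]
ft_force: [-0.3, 0.5, -3.1]
finger_gap: 55.5
```

Request:
{"api": "jog_arm", "payload": {
  "plan": [
    [[1,0,0,0,1],[1,0,0,0,1],[1,0,0,0,1]]
  ]
}}

```text
time_s: 12.38
tcp_pos: [438.3, -354.7, 37.9]
tcp_rot: [-0.96, 1.57, -1.081]
ft_force: [-2.6, 3.2, 7.1]
finger_gap: 55.1
```

Request:
{"api": "jog_arm", "payload": {
  "plan": [
    [[0,0,0,0,0],[0,0,0,0,-1],[0,0,0,0,-1],[-10,0,0,0,-1],[-45,0,0,0,-1],[-80,0,0,0,-1],[-110,0,0,0.12,-1],[-110,0,0,0.24,-1]]
  ]
}}

```text
time_s: 13.05
tcp_pos: [440.3, -357.2, 154.9]
tcp_rot: [-0.533, 1.561, -0.899]
ft_force: [0.7, -1.1, 1.1]
finger_gap: 85.3
```

Request:
{"api": "jog_arm", "payload": {
  "plan": [
    [[0,0,0,1.33,-1],[0,0,0,1.33,-1],[0,0,0,1.33,-1],[0,0,0,1.33,-1],[0,0,0,1.33,-1],[0,0,0,1.33,-1],[0,0,0,1.33,-1],[0,0,0,1.33,-1]]
  ]
}}

```text
time_s: 13.72
tcp_pos: [438.3, -354.7, 147.7]
tcp_rot: [0.609, 1.57, -0.758]
ft_force: [0.4, -0.2, 0.2]
finger_gap: 85.3
```

```bash
python3 - <<'E'
from h import *
s,p,m=tool(); print(s['time_s'],p,jaw(),s['ft_force'],s['finger_gap'])
goto(438.3,-354.7,60,1.45-1.5708)
E
```

```text
13.7167 [ 438.31348794 -354.71524106  147.71037777] 0.20382168811500753 [ 0.42728449 -0.22574206  0.16041877] 85.34626281843879
t13.72 shift [87.7 -0.1 -0.1] turn 0.3246 (q6 0.45) rows~2.6
```

Request:
{"api": "jog_arm", "payload": {
  "plan": [
    [[0,0,0,0.325,-1],[0,0,0,0.325,-1],[0,0,0,0.325,-1],[0,0,0,0.325,-1]]
  ]
}}

```text
time_s: 14.05
tcp_pos: [438.3, -354.7, 147.7]
tcp_rot: [0.899, 1.57, -0.79]
ft_force: [0.0, -0.4, -0.9]
finger_gap: 85.6
```

```bash
python3 - <<'E'
from h import *
s,p,m=tool(); print(s['time_s'],p,jaw(),s['finger_gap'])
im=viewer.get_image('wrist'); cv2.imwrite('pics/w9.png',im)
goto(438.3,-354.7,44,1.45-1.5708)
E
```

```text
14.05 [ 438.32800926 -354.74345045  147.67814446] -0.11840609632409985 85.5930228308664
t14.10 shift [ 1.035e+02 -1.000e-01 -0.000e+00] turn 0.0073 (q6 0.77) rows~2.5
```

View pics/w9.png

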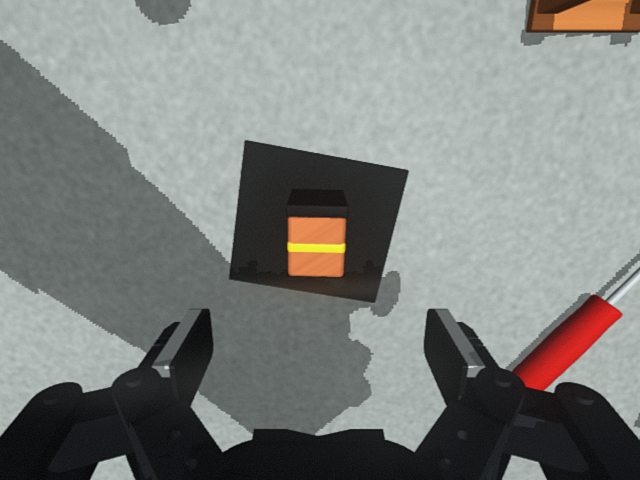

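Request:
{"api": "jog_arm", "payload": {
  "plan": [
    [[40,0,0,0,-1],[75,0,0,0,-1],[95,0,0,0,-1],[103,0,0,0,-1],[103,0,0,0,-0.5],[103,0,0,0,0],[103,0,0,0,0.5],[103,0,0,0,1]]
  ],
  "newtons": 60
}}

```text
time_s: 14.77
tcp_pos: [438.9, -355.7, 46.0]
tcp_rot: [0.649, 1.568, -1.037]
ft_force: [-3.8, -1.1, 3.1]
finger_gap: 38.5
```

Request:
{"api": "jog_arm", "payload": {
  "plan": [
    [[0,0,0,0,1],[0,0,0,0,1],[0,0,0,0,1],[0,0,0,0,1]]
  ]
}}

```text
time_s: 15.1
tcp_pos: [439.0, -355.8, 46.2]
tcp_rot: [0.69, 1.567, -0.995]
ft_force: [-1.9, 0.2, 7.2]
finger_gap: 36.5
```

```bash
python3 - <<'E'
from h import *
s,p,m=tool(); print(s['time_s'],p,jaw(),s['finger_gap'],s['ft_force'])
goto(434,-40,180,0.0592)
E
```

```text
15.1 [ 438.98856314 -355.82770585   46.15987898] -0.1147649139949623 36.50744838181084 [-1.93901783  0.19941651  7.24619025]
t15.10 shift [-134.7  -40.8 -312.8] turn -0.1740 (q6 0.77) rows~8.2
```

```bash
python3 - <<'E'
from h import *
goto(435.7,38.5,165,0.0592)
E
```

```text
t15.10 shift [-119.9  -48.2 -391.1] turn -0.1740 (q6 0.77) rows~9.9
```

Request:
{"api": "jog_arm", "payload": {
  "plan": [
    [[-15,0,0,0,1],[-45,0,-10,0,1],[-80,-6,-40,0,1],[-110,-12,-80,-0.05,1],[-122,-18,-120,-0.1,1],[-122,-24,-160,-0.174,1],[-122,-30,-200,-0.174,1],[-122,-36,-240,-0.174,1]]
  ]
}}

```text
time_s: 15.77
tcp_pos: [430.2, -119.5, 167.1]
tcp_rot: [1.069, 1.568, -0.443]
ft_force: [0.2, 1.0, -3.1]
finger_gap: 37.0
```

```bash
python3 - <<'E'
from h import *
s,p,m=tool(); print(s['time_s'],p,jaw(),s['finger_gap'],s['ft_force'])
goto(435.7,38.5,165,0.0592)
E
```

```text
15.7667 [ 430.22014802 -119.4513714   167.09483245] 0.05906125849765469 36.987274727313874 [ 0.18896726  0.9667714  -3.1473699 ]
t15.77 shift [   2.    14.8 -157.4] turn -0.0001 (q6 0.95) rows~3.8
```

Request:
{"api": "jog_arm", "payload": {
  "plan": [
    [[0,4,-40,0,1],[0,8,-80,0,1],[0,12,-120,0,1],[0,14,-150,0,1],[0,14.8,-157.4,0,1],[0,14.8,-157.4,0,1],[0,14.8,-157.4,0,1]]
  ]
}}

```text
time_s: 16.35
tcp_pos: [435.9, 37.1, 166.2]
tcp_rot: [0.941, 1.57, -0.569]
ft_force: [-0.9, -0.1, -3.9]
finger_gap: 37.1
```

```bash
python3 - <<'E'
from h import *
import pickle
s,p,m=tool(); print(s['time_s'],p,jaw(),s['finger_gap'],s['ft_force'],np.abs(s['qvel']).max())
pickle.dump(cal('wrist'),open('w10.pkl','wb'))
im=viewer.get_image('wrist'); cv2.imwrite('pics/w10.png',im)
E
```

```text
16.35 [435.8955715   37.12435541 166.20315243] 0.06047326788544209 37.148839537582035 [-0.92204936 -0.08699466 -3.88448567] 0.03449943890745812
```

View pics/w10.png

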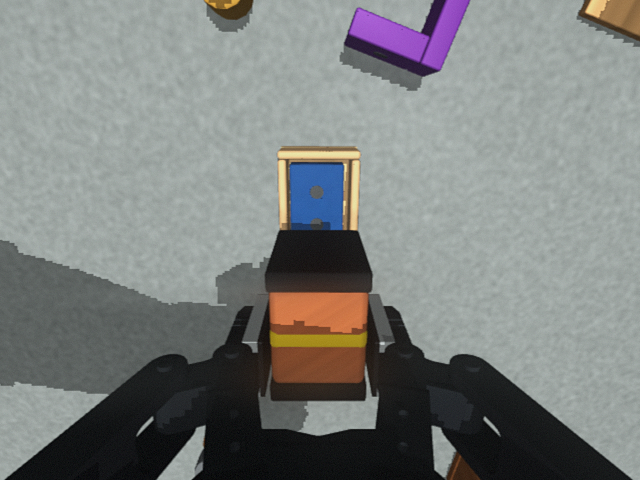

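```bash
python3 - <<'E'
from h import *
import pickle
W=pickle.load(open('w10.pkl','rb'))
im=cv2.imread('pics/w10.png'); crop(im,250,130,140,110,5,'pics/w10a.png'); crop(im,255,220,130,190,3,'pics/w10b.png')
print(ray(W,[(275,231.5),(362,231.5)],123).round(1).tolist())
print(ray(W,[(269,291),(367,291)],173).round(1).tolist(), ray(W,[(271,400),(365,400)],173).round(1).tolist())
E
```

```text
[[413.4, 64.2, 123.0], [454.6, 66.7, 123.0]]
[[416.8, 58.5, 173.0], [451.3, 60.6, 173.0]] [[418.5, 10.9, 173.0], [455.4, 13.1, 173.0]]
```

View pics/w10a.png

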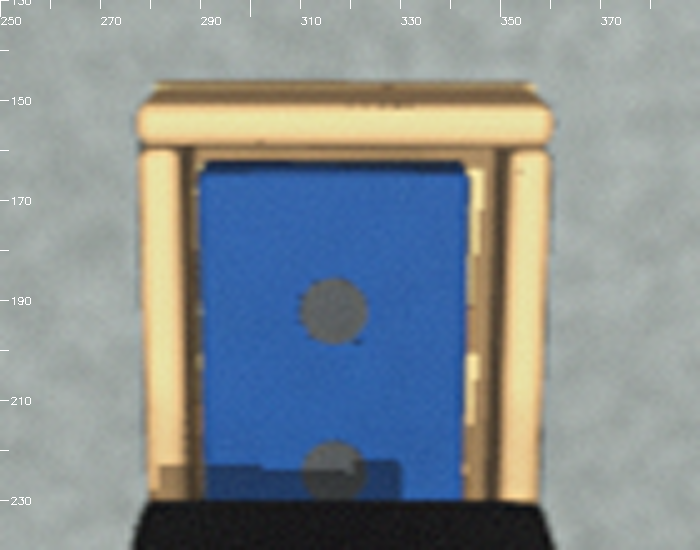

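View pics/w10b.png

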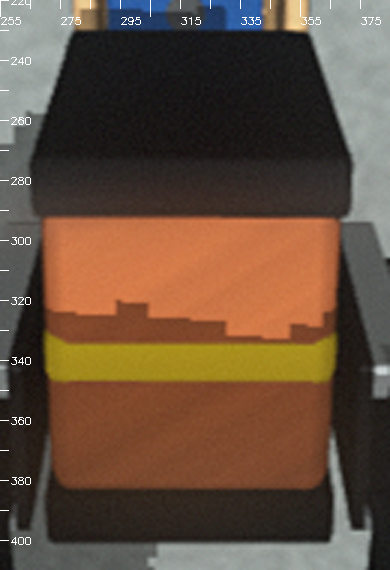

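```bash
python3 - <<'E'
from h import *
import pickle
W=pickle.load(open('w10.pkl','rb'))
f=lambda l,z: print(z,ray(W,l,z)[:,:2].round(1).tolist())
f([(318,159),(286.2,200),(352.4,200)],35)   # far inner, left,right
f([(317,164.4),(290,185),(343,185)],20)
f([(279.3,230),(357.7,230)],123)
f([(265.5,273),(371.5,273),(273,400),(365.5,400)],173)
E
```

```text
35 [[432.4, 88.8], [411.8, 59.0], [458.3, 61.8]]
20 [[432.1, 83.1], [413.2, 66.9], [452.0, 69.3]]
123 [[415.4, 65.1], [452.5, 67.3]]
173 [[415.5, 65.3], [452.1, 67.6], [419.3, 10.9], [455.6, 13.1]]
```

```bash
python3 - <<'E'
from h import *
goto(436.6,36.2,120,.06)
E
```

```text
t16.40 shift [46.1  0.6  0.3] turn -0.0009 (q6 1.29) rows~1.1
```

Request:
{"api": "jog_arm", "payload": {
  "plan": [
    [[0,0.6,0.7,0,1],[15,0.6,0.7,0,1],[30,0.6,0.7,0,1],[45,0.6,0.7,0,1],[60,0.6,0.7,0,1],[70,0.6,0.7,0,1],[76,0.6,0.7,0,1],[76,0.6,0.7,0,1]]
  ]
}}

```text
time_s: 17.07
tcp_pos: [435.7, 36.0, 88.6]
tcp_rot: [-1.844, 1.569, 2.926]
ft_force: [-0.1, 0.7, -4.1]
finger_gap: 37.1
```

```bash
python3 - <<'E'
from h import *
s,p,m=tool(); print(s['time_s'],p,jaw(),s['finger_gap'],s['ft_force'],np.abs(s['qvel']).max())
im=viewer.get_image('wrist'); crop(im,220,120,200,150,4,'pics/w11a.png')
im=viewer.get_image('side'); crop(im,240,200,130,100,6,'pics/s11a.png')
im=viewer.get_image('scene'); crop(im,320,190,130,100,6,'pics/x11a.png')
E
```

```text
17.0667 [435.71369571  36.02054911  88.64368808] 0.057877351199099744 37.1422346817614 [-0.1031713   0.7257769  -4.11033447] 0.029145350133757113
```

View pics/w11a.png

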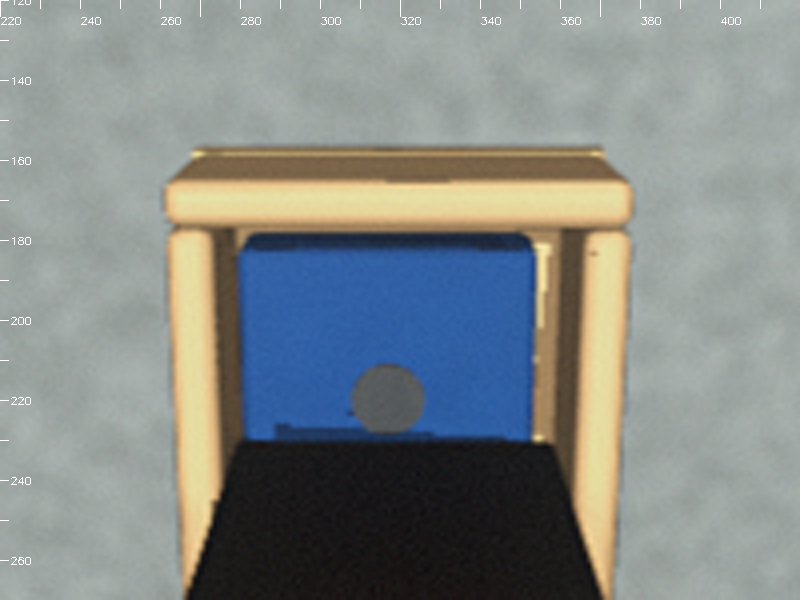

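View pics/s11a.png

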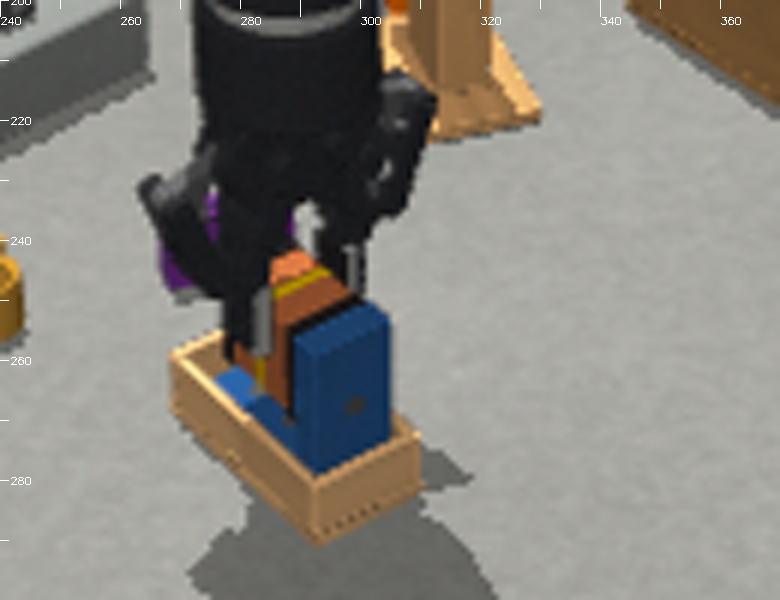

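View pics/x11a.png

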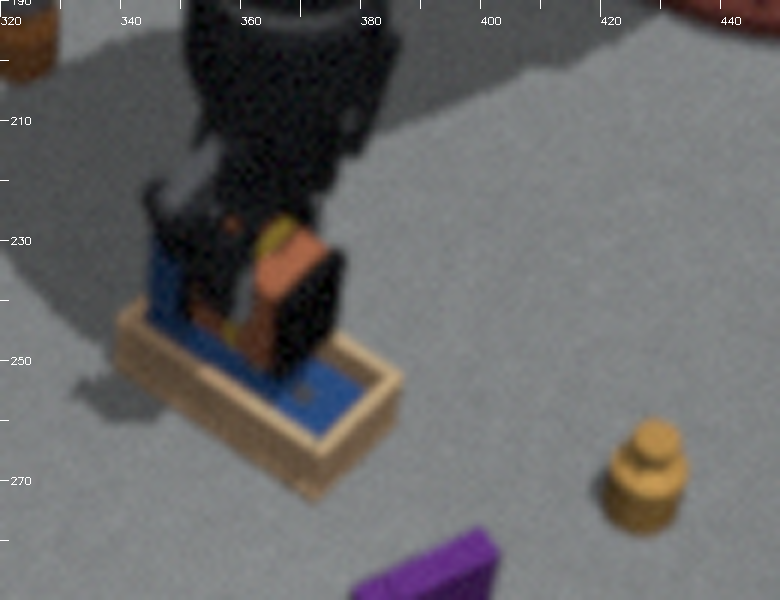

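Request:
{"api": "jog_arm", "payload": {
  "plan": [
    [[6,0,0,0,1],[12,0,0,0,1],[18,0,0,0,1],[21.5,0,0,0,1],[22.5,0,0,0,1],[22.5,0,0,0,1]]
  ]
}}

```text
time_s: 17.72
tcp_pos: [436.0, 36.6, 66.8]
tcp_rot: [-1.99, 1.57, 2.781]
ft_force: [0.2, -0.0, -3.5]
finger_gap: 36.9
```

Request:
{"api": "jog_arm", "payload": {
  "plan": [
    [[1,0,0,0,1],[1,0,0,0,1],[1,0,0,0,1]]
  ]
}}

```text
time_s: 17.97
tcp_pos: [436.5, 36.5, 66.5]
tcp_rot: [1.568, 1.57, 0.056]
ft_force: [0.9, 0.8, -3.3]
finger_gap: 37.0
```

Request:
{"api": "jog_arm", "payload": {
  "plan": [
    [[1,0,0,0,1],[2,0,0,0,1],[2,0,0,0,1]]
  ]
}}

```text
time_s: 18.22
tcp_pos: [436.3, 36.5, 64.1]
tcp_rot: [-2.473, 1.571, 2.299]
ft_force: [0.4, 0.2, -3.4]
finger_gap: 37.1
```

Request:
{"api": "jog_arm", "payload": {
  "plan": [
    [[0.7,0,0,0,1],[0.7,0,0,0,1],[0.7,0,0,0,1]]
  ]
}}

```text
time_s: 18.47
tcp_pos: [436.4, 36.5, 63.6]
tcp_rot: [3.08, 1.571, 1.568]
ft_force: [0.2, 0.3, -3.2]
finger_gap: 37.1
```

Request:
{"api": "jog_arm", "payload": {
  "plan": [
    [[0.7,0,0,0,1],[0.7,0,0,0,1],[0.7,0,0,0,1]]
  ]
}}

```text
time_s: 18.72
tcp_pos: [436.5, 36.5, 63.1]
tcp_rot: [1.362, 1.571, -0.15]
ft_force: [-0.6, -0.3, -0.5]
finger_gap: 36.8
```

Request:
{"api": "jog_arm", "payload": {
  "plan": [
    [[0.5,0,0,0,1],[0.5,0,0,0,1],[0.5,0,0,0,0.05],[0.5,0,0,0,-0.1],[0.5,0,0,0,-0.15],[-5,0,0,0,-0.15],[-25,0,0,0,-0.15],[-60,0,0,0,-0.5]]
  ]
}}

```text
time_s: 19.38
tcp_pos: [434.2, 37.0, 120.8]
tcp_rot: [-1.871, 1.565, 2.9]
ft_force: [0.8, 0.4, -0.4]
finger_gap: 59.7
```

Request:
{"api": "jog_arm", "payload": {
  "plan": [
    [[-40,0,0,0,-1],[-60,0,0,0,-1],[-60,0,0,0,-1]]
  ]
}}

```text
time_s: 19.63
tcp_pos: [438.7, 36.0, 188.6]
tcp_rot: [1.313, 1.563, -0.198]
ft_force: [0.7, -0.5, 0.7]
finger_gap: 85.4
```

```bash
python3 - <<'E'
from h import *
import pickle
s,p,m=tool(); print(s['time_s'],p,jaw(),s['finger_gap'],s['ft_force'],s['qpos'].round(2))
pickle.dump(cal('wrist'),open('w12.pkl','wb'))
im=viewer.get_image('wrist'); cv2.imwrite('pics/w12.png',im)
im=viewer.get_image('side'); crop(im,240,200,130,100,6,'pics/s12a.png')
goto(649,240,180,1.31-np.pi/2)
E
```

```text
19.6333 [438.73003102  36.01534516 188.60723589] 0.05906471535280108 85.38394593769183 [ 0.70231489 -0.54352195  0.68632679] [-0.22 -0.41 -0.48  1.5   0.    1.29]
t19.73 shift [   4.4  223.6 -190.8] turn 0.3198 (q6 1.29) rows~7.0
```

View pics/w12.png

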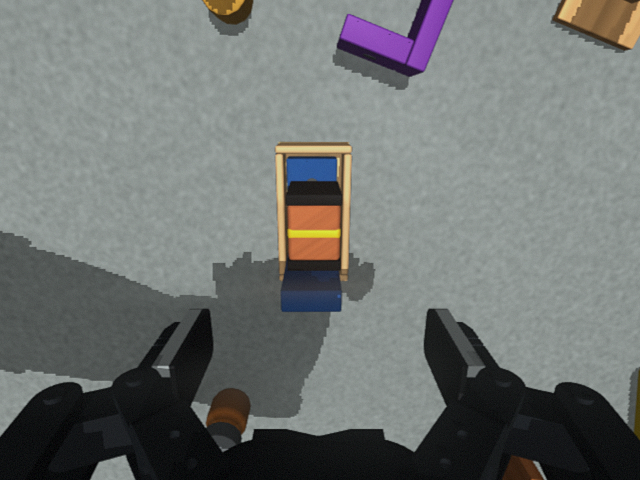

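View pics/s12a.png

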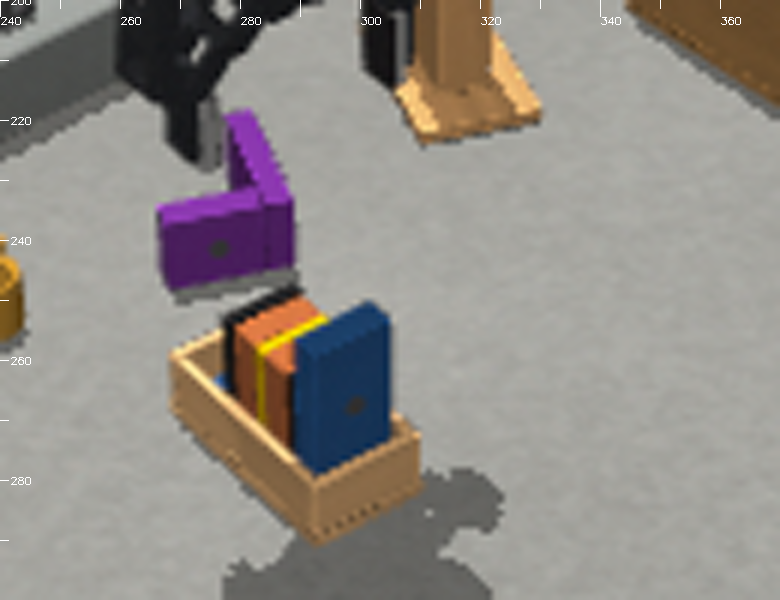

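```bash
python3 - <<'E'
from h import *
goto(637,175,215,1.31-np.pi/2)
E
```

```text
t19.73 shift [ -30.6  207.8 -126.6] turn 0.3198 (q6 1.29) rows~5.9
```

Request:
{"api": "jog_arm", "payload": {
  "plan": [
    [[0,34,-24,0.08,-1],[-5,66,-48,0.16,-1],[-10,100,-72,0.24,-1],[-15,134,-96,0.32,-1],[-22,168,-112,0.32,-1],[-27,195,-122,0.32,-1],[-27,209,-126,0.32,-1],[-27,209,-126,0.32,-1]]
  ]
}}

```text
time_s: 20.4
tcp_pos: [638.9, 175.5, 207.3]
tcp_rot: [-1.343, 1.568, 3.109]
ft_force: [-0.3, -0.7, -0.8]
finger_gap: 85.5
```

Request:
{"api": "jog_arm", "payload": {
  "plan": [
    [[0,0,0,0,-1],[0,0,0,0,-1]]
  ]
}}

```text
time_s: 20.57
tcp_pos: [636.5, 174.3, 208.7]
tcp_rot: [-1.239, 1.568, -3.071]
ft_force: [1.0, 0.1, -0.0]
finger_gap: 85.4
```

```bash
python3 - <<'E'
from h import *
import pickle
s,p,m=tool(); print(s['time_s'],p,jaw(),s['finger_gap'],np.abs(s['qvel']).max())
pickle.dump(cal('wrist'),open('w13.pkl','wb'))
im=viewer.get_image('wrist'); cv2.imwrite('pics/w13.png',im)
E
```

```text
20.5667 [636.48622772 174.32234859 208.7341421 ] -0.2610145951889074 85.38156358126912 0.024225866492887216
```

View pics/w13.png

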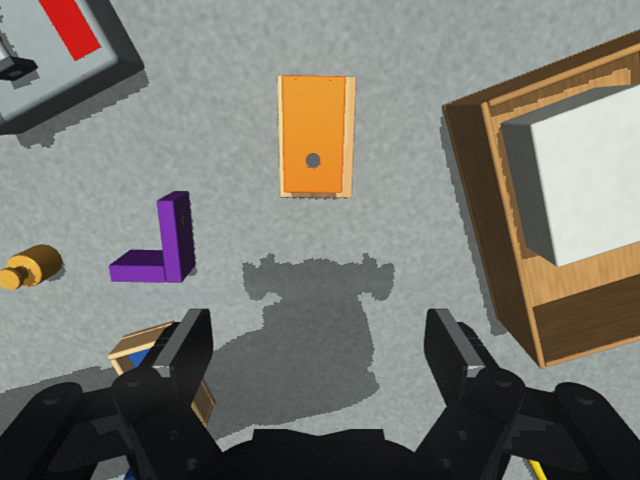

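```bash
python3 - <<'E'
from h import *
im=cv2.imread('pics/w13.png'); crop(im,265,65,105,140,4,'pics/w13a.png')
E
```

```text
(no output)
```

View pics/w13a.png

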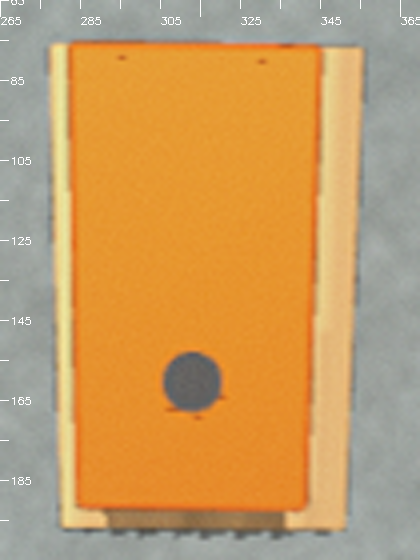

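```bash
python3 - <<'E'
from h import *
import pickle
W=pickle.load(open('w13.pkl','rb'))
x=run(W,'hook',[((282,75.5),(37,20,84)),((345.5,76),(37,-20,84)),((284.5,192),(-37,20,84)),((341.75,192.5),(-37,-20,84))],(649,240,1.31))
for b in (10,):
  gx,gy=x[0]+b*np.cos(x[2]),x[1]+b*np.sin(x[2]); print(gx,gy)
  goto(gx,gy,110,x[2]-np.pi/2); goto(gx,gy,80,x[2]-np.pi/2)
E
```

```text
hook [649.946 239.476   1.302] [0.6 0.6 0.8 0.9]
652.6052210971155 249.11610245307486
t20.62 shift [ 99.2  -3.7 -76.5] turn 0.0080 (q6 1.90) rows~3.0
t20.62 shift [129.2  -3.6 -76.5] turn 0.0080 (q6 1.90) rows~3.6
```

Request:
{"api": "jog_arm", "payload": {
  "plan": [
    [[30,-3.7,-40,0.008,-1],[65,-3.7,-70,0.008,-1],[99,-3.7,-76.5,0.008,-1],[120,-3.7,-76.5,0.008,-1],[132,-3.7,-76.5,0.008,-1],[134,-3.7,-76.5,0.008,-1],[134,-3.7,-76.5,0.008,-1],[134,-3.7,-76.5,0.008,-0.4]]
  ]
}}

```text
time_s: 21.28
tcp_pos: [654.9, 248.9, 78.7]
tcp_rot: [2.021, 1.568, 0.18]
ft_force: [0.4, -0.8, 1.3]
finger_gap: 75.5
```

Request:
{"api": "jog_arm", "payload": {
  "plan": [
    [[0,0,0,0,0],[0,0,0,0,0.3],[0,0,0,0,1],[0,0,0,0,1],[0,0,0,0,1],[0,0,0,0,1]]
  ],
  "newtons": 60
}}

```text
time_s: 21.78
tcp_pos: [654.8, 249.4, 77.8]
tcp_rot: [1.931, 1.568, 0.091]
ft_force: [-1.7, -0.2, 6.6]
finger_gap: 38.6
```

```bash
python3 - <<'E'
from h import *
s,p,m=tool(); print(s['time_s'],p,jaw(),s['finger_gap'],s['ft_force'],s['qpos'][5])
E
```

```text
21.7833 [654.75098462 249.37580518  77.83919384] -0.2692580941705438 38.606616445479396 [-1.65666973 -0.22689153  6.61138575] 2.018005543707299
```

Request:
{"api": "jog_arm", "payload": {
  "plan": [
    [[-10,0,0,0,1],[-40,0,0,0,1],[-80,0,0,0,1],[-110,0,0,0,1],[-120,0,0,0,1],[-120,0,0,0,1]]
  ]
}}

```text
time_s: 22.28
tcp_pos: [655.4, 249.8, 200.4]
tcp_rot: [2.036, 1.565, 0.196]
ft_force: [0.7, 0.1, -1.5]
finger_gap: 38.7
```

```bash
python3 - <<'E'
from h import *
s,p,m=tool(); print(s['time_s'],p,jaw(),s['finger_gap'],s['ft_force'])
goto(434.5,56.5,185,0.06)
E
```

```text
22.2833 [655.42422925 249.76616733 200.40495883] -0.2689762636252164 38.696248990325294 [ 0.66248768  0.11326453 -1.4898272 ]
t22.28 shift [  13.8 -161.7  245.1] turn -0.3290 (q6 2.02) rows~7.0
```

Request:
{"api": "jog_arm", "payload": {
  "plan": [
    [[0,-22,33,-0.08,1],[0,-44,66,-0.16,1],[0,-66,100,-0.24,1],[0,-88,134,-0.329,1],[5,-110,167,-0.329,1],[10,-132,200,-0.329,1],[13,-152,232,-0.329,1],[13,-161.7,245,-0.329,1]]
  ]
}}

```text
time_s: 22.95
tcp_pos: [428.9, 54.8, 179.6]
tcp_rot: [-1.657, 1.566, 3.114]
ft_force: [0.3, -0.8, -1.3]
finger_gap: 38.7
```

Request:
{"api": "jog_arm", "payload": {
  "plan": [
    [[0,0,0,0,1],[0,0,0,0,1],[0,0,0,0,1]]
  ]
}}

```text
time_s: 23.2
tcp_pos: [432.8, 56.5, 181.9]
tcp_rot: [-2.131, 1.57, 2.641]
ft_force: [-0.8, 0.0, -1.3]
finger_gap: 38.6
```

```bash
python3 - <<'E'
from h import *
import pickle
s,p,m=tool(); print(s['time_s'],p,jaw(),s['finger_gap'],s['ft_force'],np.abs(s['qvel']).max())
pickle.dump(cal('wrist'),open('w14.pkl','wb'))
im=viewer.get_image('wrist'); cv2.imwrite('pics/w14.png',im)
im=viewer.get_image('side'); crop(im,220,150,160,130,5,'pics/s14a.png')
E
```

```text
23.2 [432.7571159   56.47199454 181.92892142] 0.059778470327831235 38.5523715843592 [-0.78571294  0.04155582 -1.26049812] 0.023105494974222957
```

View pics/w14.png

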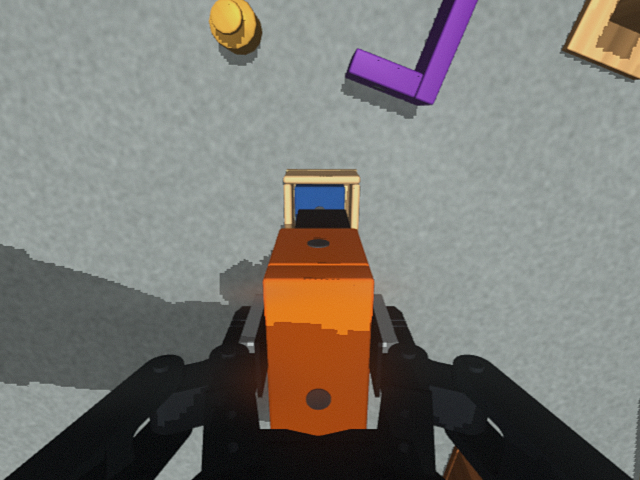

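View pics/s14a.png

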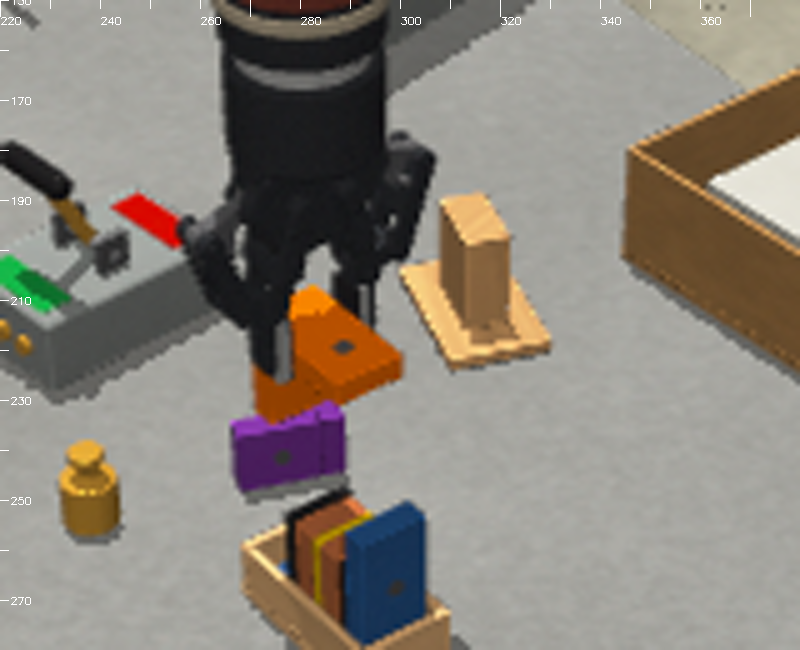

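```bash
python3 - <<'E'
from h import *
im=cv2.imread('pics/w14.png'); crop(im,255,160,130,140,4,'pics/w14a.png')
E
```

```text
(no output)
```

View pics/w14a.png

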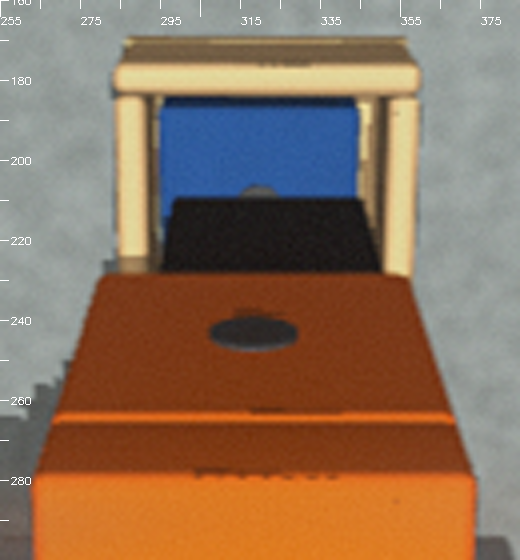

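```bash
python3 - <<'E'
from h import *
import pickle
W=pickle.load(open('w14.pkl','rb'))
l=[((280,228.25),(37,20,-55)),((357.5,228.25),(37,-20,-55)),((263.75,278.75),(37,20,7)),((373.75,278.75),(37,-20,7)),((268.75,265),(37,20,-7)),((368.5,265.5),(37,-20,-7))]
for t in(0,1):
    x,r=fitz(W,l,(433,46,181,1.63),t); print(x.round(3),np.abs(r).max(1).round(1))
e=x[:2]+37*np.array([np.cos(x[3]),np.sin(x[3])]); print('leg outer',e)
f=lambda l,z: print(z,ray(W,l,z)[:,:2].round(1).tolist())
f([(318,183.75),(255+150/4,200),(255+388/4,200)],35)
f([(320,186.25),(295.5,195),(344.5,195)],20)
f([(298,209.5),(345.5,209.5)],20)
f([(280,228.25),(357.5,228.25)],126)
f([(263.75,278.75),(373.75,278.75)],188)
E
```

```text
[433.288  44.103 176.692   1.63    0.      0.   ] [0.2 0.6 0.5 0.6 0.8 1.1]
[ 4.33294e+02  4.40940e+01  1.76670e+02  1.63100e+00 -2.00000e-03
 -0.00000e+00] [0.4 0.4 0.5 0.6 0.8 1.1]
leg outer [431.06090811  81.02687806]
35 [[430.3, 88.4], [412.0, 75.0], [456.4, 77.8]]
20 [[432.1, 83.8], [413.4, 75.7], [451.8, 78.0]]
20 [[415.9, 64.1], [453.5, 66.4]]
126 [[411.4, 81.3], [450.8, 83.7]]
188 [[411.7, 82.1], [450.2, 84.4]]
```

```bash
python3 - <<'E'
from h import *
goto(435.1,58.9,135,0.0595)
E
```

```text
t23.30 shift [47.3  2.3 -2. ] turn 0.0013 (q6 1.34) rows~1.1
```

Request:
{"api": "jog_arm", "payload": {
  "plan": [
    [[8,2.3,-2.2,0,1],[20,2.3,-2.2,0,1],[34,2.3,-2.2,0,1],[44,2.3,-2.2,0,1],[47,2.3,-2.2,0,1],[47,2.3,-2.2,0,1],[47,2.3,-2.2,0,1]]
  ]
}}

```text
time_s: 23.88
tcp_pos: [434.9, 58.7, 135.9]
tcp_rot: [-2.38, 1.571, 2.393]
ft_force: [-1.1, 0.3, -2.4]
finger_gap: 39.2
```

```bash
python3 - <<'E'
from h import *
import pickle
s,p,m=tool(); print(s['time_s'],p,jaw(),s['finger_gap'],s['ft_force'],np.abs(s['qvel']).max())
pickle.dump(cal('wrist'),open('w15.pkl','wb'))
im=viewer.get_image('wrist'); crop(im,235,150,160,140,5,'pics/w15a.png')
im=viewer.get_image('side'); crop(im,240,200,130,100,6,'pics/s15a.png')
im=viewer.get_image('scene'); crop(im,320,190,130,100,6,'pics/x15a.png')
E
```

```text
23.8833 [434.92012062  58.67313301 135.89757314] 0.06012133821845162 39.15570281574636 [-1.07709349  0.33948313 -2.40261119] 0.014863435076856411
```

View pics/w15a.png

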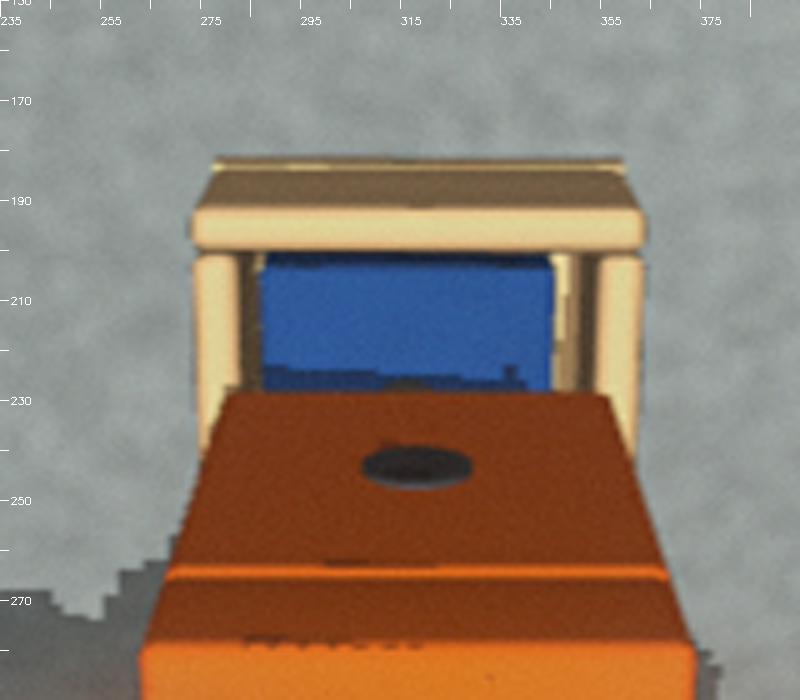

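View pics/s15a.png

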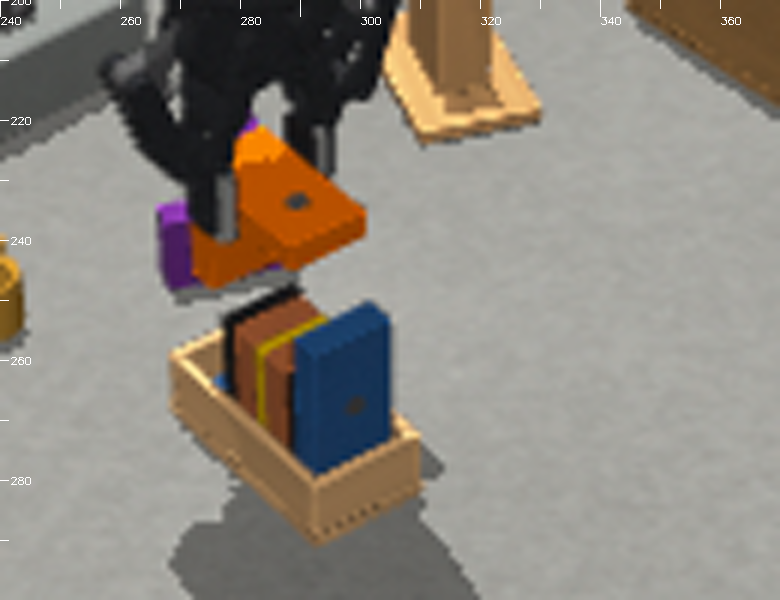

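View pics/x15a.png

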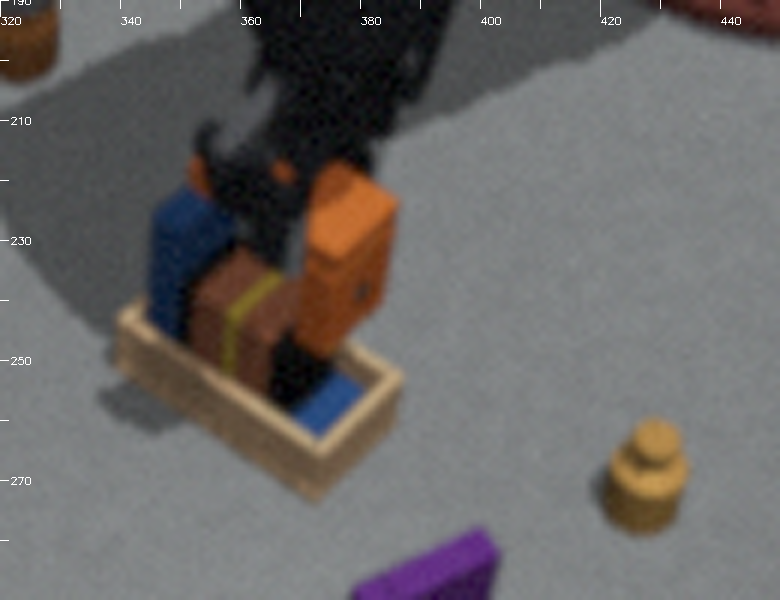

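```bash
python3 - <<'E'
from h import *
import pickle
W=pickle.load(open('w15.pkl','rb')); S=cal('scene'); D=cal('side')
f=lambda c,l,z: print(z,ray(c,l,z)[:,:2].round(1).tolist())
f(W,[(318,199.8),(283,212),(354.4,212)],35)
f(W,[(319,202.5),(287.5,215),(345.5,215)],20)
f(W,[(281,228.6),(356.5,228.6)],80)
f(W,[(263,279.5),(374,279.5)],142)
g=lambda n,c,o,pts,z: print(n,ray(c,np.array(pts)/6.+o,z)[:,:2].round(1).tolist())
g('S leg bottom outer',S,(320,190),[(332,358),(385,297)],80)
g('S rim',S,(320,190),[(318,450),(405,377)],35)
g('S coil top front',S,(320,190),[(270,345),(302,300)],70)
g('S upright top inner',S,(320,190),[(190,240)],98)
E
sleep 0
```

```text
35 [[432.6, 89.1], [411.2, 80.0], [455.9, 82.7]]
20 [[433.6, 83.9], [413.1, 74.0], [451.9, 76.4]]
80 [[414.1, 83.3], [452.5, 85.7]]
142 [[413.6, 84.0], [452.4, 86.4]]
S leg bottom outer [[448.9, 88.8], [409.7, 83.2]]
S rim [[458.9, 95.1], [404.7, 95.7]]
S coil top front [[454.6, 62.1], [427.6, 55.6]]
S upright top inner [[454.9, 17.0]]
```

Request:
{"api": "jog_arm", "payload": {
  "plan": [
    [[8,0,0,0,1],[16,0,0,0,1],[24,0,0,0,1],[32,0,0,0,1],[40,0,0,0,1],[46,0,0,0,1],[50,0,0,0,1],[50,0,0,0,1]]
  ]
}}

```text
time_s: 24.7
tcp_pos: [434.4, 58.7, 84.8]
tcp_rot: [-1.885, 1.57, 2.887]
ft_force: [-0.1, 0.4, -2.8]
finger_gap: 38.5
```

Request:
{"api": "jog_arm", "payload": {
  "plan": [
    [[2,0,0,0,1],[4,0,0,0,1],[5,0,0,0,1],[5.5,0,0,0,1],[5.5,0,0,0,1]]
  ]
}}

```text
time_s: 25.12
tcp_pos: [435.0, 58.6, 80.4]
tcp_rot: [1.904, 1.571, 0.393]
ft_force: [-0.0, -0.0, -1.6]
finger_gap: 39.0
```

Request:
{"api": "jog_arm", "payload": {
  "plan": [
    [[0.7,0,0,0,1],[0.7,0,0,0,1],[0.7,0,0,0,1]]
  ]
}}

```text
time_s: 25.37
tcp_pos: [434.9, 58.6, 79.7]
tcp_rot: [2.415, 1.571, 0.905]
ft_force: [-0.4, -0.9, -1.7]
finger_gap: 38.9
```

Request:
{"api": "jog_arm", "payload": {
  "plan": [
    [[0.8,0,0,0,1],[1.2,0,0,0,1],[1.2,0,0,0,1]]
  ]
}}

```text
time_s: 25.62
tcp_pos: [434.9, 58.6, 78.4]
tcp_rot: [-2.548, 1.571, 2.224]
ft_force: [-0.8, 0.3, -2.2]
finger_gap: 38.9
```

Request:
{"api": "jog_arm", "payload": {
  "plan": [
    [[0.6,0,0,0,1],[0.6,0,0,0,1],[0.6,0,0,0,1]]
  ]
}}

```text
time_s: 25.87
tcp_pos: [434.9, 58.6, 77.9]
tcp_rot: [2.967, 1.571, 1.456]
ft_force: [0.2, 0.5, -0.7]
finger_gap: 38.8
```

Request:
{"api": "jog_arm", "payload": {
  "plan": [
    [[0.5,0,0,0,1],[0.5,0,0,0,1],[0.5,0,0,0,1]]
  ]
}}

```text
time_s: 26.12
tcp_pos: [435.0, 58.6, 77.8]
tcp_rot: [1.76, 1.57, 0.249]
ft_force: [-1.9, 1.2, 2.8]
finger_gap: 39.0
```

Contact made; check, then release.

```bash
python3 - <<'E'
from h import *
im=viewer.get_image('scene'); crop(im,320,190,130,100,6,'pics/x16a.png')
im=viewer.get_image('side'); crop(im,240,200,130,100,6,'pics/s16a.png')
E
```

```text
(no output)
```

View pics/x16a.png

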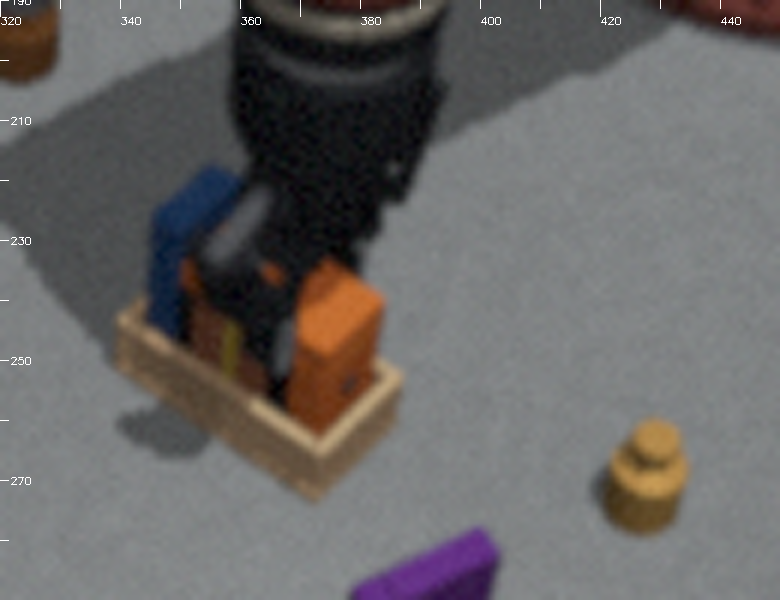

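View pics/s16a.png

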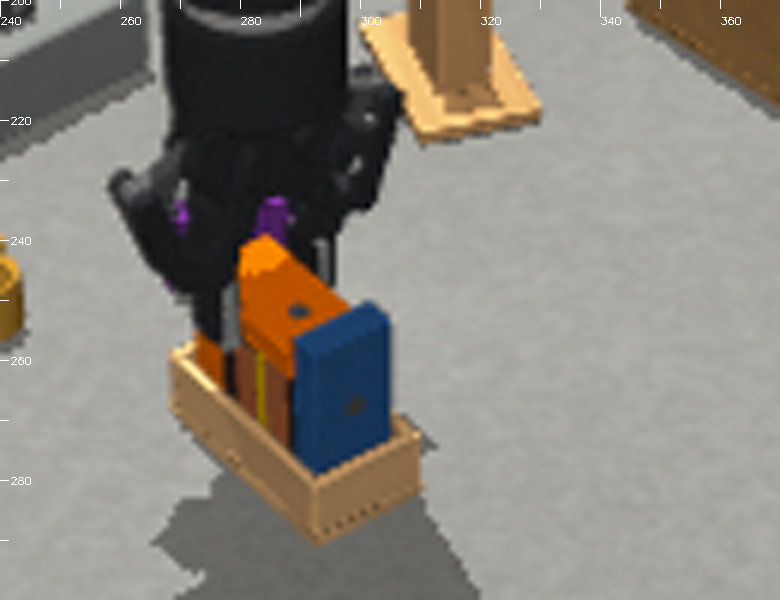

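Request:
{"api": "jog_arm", "payload": {
  "plan": [
    [[0,0,0,0,0],[0,0,0,0,-0.2],[0,0,0,0,-0.3],[0,0,0,0,-0.3],[-5,0,0,0,-0.3],[-25,0,0,0,-0.3],[-60,0,0,0,-0.3],[-100,0,0,0,-0.3]]
  ]
}}

```text
time_s: 26.88
tcp_pos: [433.5, 58.8, 177.2]
tcp_rot: [-1.811, 1.567, 2.961]
ft_force: [0.8, -0.7, 0.2]
finger_gap: 55.4
```

Request:
{"api": "jog_arm", "payload": {
  "plan": [
    [[-20,0,20,0,-0.3],[-30,0,40,0,-0.3],[-30,0,40,0,-0.3],[-30,0,40,0,-0.3]]
  ]
}}

```text
time_s: 27.22
tcp_pos: [437.8, 18.0, 208.2]
tcp_rot: [1.384, 1.569, -0.128]
ft_force: [-0.7, -0.3, -0.4]
finger_gap: 55.7
```

```bash
python3 - <<'E'
from h import *
s,p,m=tool(); print(s['time_s'],p,s['ft_force'])
im=viewer.get_image('scene'); crop(im,320,190,200,150,4,'pics/x17a.png')
im=viewer.get_image('side'); crop(im,200,160,170,135,4,'pics/s17a.png')
im=viewer.get_image('wrist'); cv2.imwrite('pics/w17.png',im)
E
```

```text
27.2167 [437.77276812  17.9884934  208.18323993] [-0.67441609 -0.34352076 -0.37284856]
```

View pics/x17a.png

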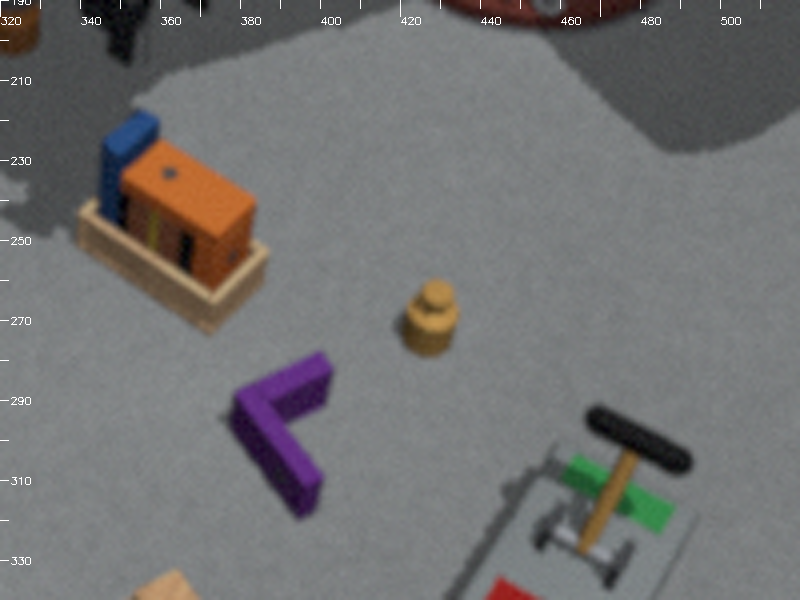

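View pics/s17a.png

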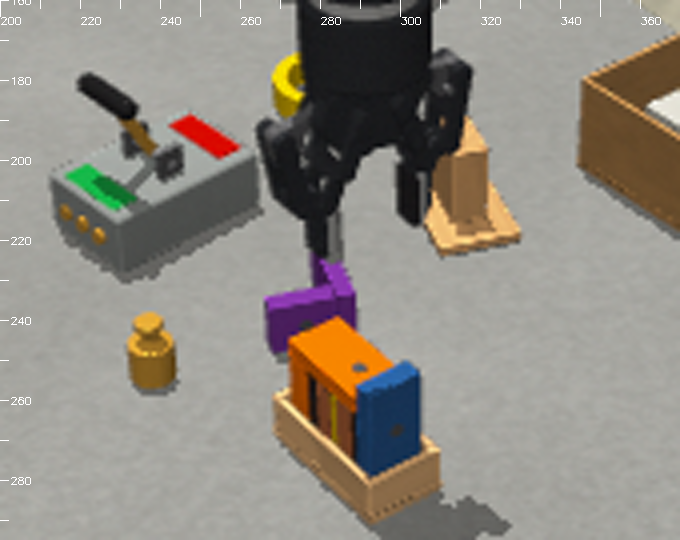

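View pics/w17.png

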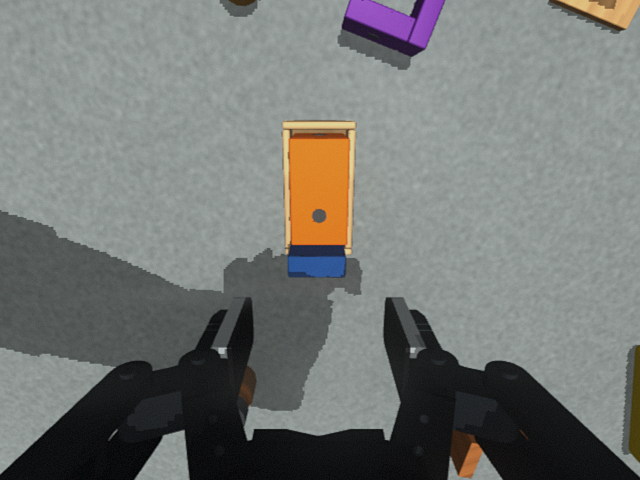

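```bash
python3 -c "
from cell import bot
print(bot.sign_off())"
```

```text
the job is handed in; nothing more can be done
None
```

The switch is thrown to OFF, the kit is nested in the tray in the order you gave, and I handed the job in at about 27 s.

**What I did**
- I pushed the switch over with the closed fingers.
- I set the blue angle in the tray with its upright at the -y end, about 2 mm off the tray middle.
- I lifted the coil by its black ends, put it down on the mat, regripped it by its long sides and lowered it onto the blue foot beside the upright.
- I lowered the orange hook piece so its arm lies on the coil and its leg is in the far gap. The purple look-alike on the bench was not touched.
- I lowered each part until the force reading showed contact before letting go.

**Last checks**
- The final scene, side and wrist pictures show the lever on the green side and all three parts level in the tray.
- The hook piece is about 9 mm off the tray middle by my estimate, against a limit of 20 mm.
- The gripper was clear of everything, with wrist force near zero.
- The weight and the purple piece look unmoved in the pictures. I did not measure the weight, jar, tape or screwdriver again.

**What disagreed or went wrong**
- **Camera disagreement:** positions from the scene and side cameras differed by about 5–7 mm in y. I relied on the wrist camera, whose readings differed from the arm's own by about 1–2 mm in y; its height estimates for held parts were about 3–4 mm low, so I did not use them.
- **Side contact:** the angle pressed the near tray wall with about 5 N on the way down. I moved it 1.2 mm away and it went in freely.
- **Switch push:** the wrist force read about 55 N at the end of the push, well under the 120 N limit.

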